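# Get the angle cube out of the blocked drawer

## Robot

A 6-joint arm with a two-finger parallel gripper is mounted at the origin on a cart in front of the work surface, level with it; the furniture and walls round the work are solid. World frame = base frame: x ahead of the robot, y to its left, z up, the work surface at z = 0. Lengths are in mm, angles in rad, forces in N, time in s.
With the tool pointing down it reaches from about 350 to 875 mm from the base axis. Payload 4.2 kg.
Tool frame: the origin (TCP) lies between the finger pads; the fingertips stand 25 mm ahead of it and the grasp point (between the pads) lies 6 mm ahead of it; z points along the fingers, y is the line along which they close (so a half turn about z gives the same grasp; the last joint's range is limited). The gripper opens to 85 mm and grips with 20 to 120 N. Pads are 22 mm wide; open, the fingers measure 114 mm over their backs; the gripper's body (76 mm by 85 mm) begins 54 mm behind the grasp point. The pads swing forward as they close: fully open they stand 13 mm farther back than shut.
Start: joints at [1.546, 0.385, 0.008, 0, -1.194, -0.259], TCP at [174.971, 599.987, 256.312] pointing down, gripper open.
Joint ranges: [-3.14, 3.14], [-1.21, 2.06], [-1.07, 1.41], [-3.16, 2.05], [-2.99, -0.16], [-3.1, 3.1]. Speed limits (rad/s): [2.79, 2.79, 3.14, 3.14, 3.14, 3.14].

## Interface

Orientations are given as a unit quaternion [x, y, z, w].
In Python, from bench import read_state, imaging, workorder, nets gives the robot as it stands.
- The arm moves only by the tool apply_moves, never from a script. Its argument "rows" is a list of rows, each an object with "hand": the opening, from -1 (shut) to 1 (fully open); "delta_pos": the shift along the tool's x, y, z in mm, a list of three; "yaw": the turn about the tool's z in rad. A call has 1 to 12 rows; each row is the pose to reach, as a shift and turn from the pose commanded when the call began, along the tool's axes at that moment; what a row does not reach only later rows make up. A row lasts 1/12 s, in which the tool goes at most 41.7 mm and 7.16 degrees, less where a joint would pass 70% of its speed; a pose out of reach is approached as far as the arm can. A call with a gripper value outside its range is refused whole. The fingers move at their own pace and stop on an object; the grip force is fixed at half the most. Time passes only in rows, so rows that repeat a pose let the fingers close. It gives the time, the measured TCP pose, the force, the opening and the grip force at its end, in the units of the state.
- read_state(): the state, without advancing time (a new reading comes with each control period).
- imaging.get_image(name): name is "side" or "top" or "wrist"; returns a dict with "pixels" (480x640x3 uint8, red, green, blue), "fx", "fy", "cx", "cy" (pixels), "xyz" and "rotation" of the camera in the world. Camera axes: x right, y down, z forward; pixel columns grow to the right and rows downward; lengths in mm; the calibration is good to about 2 mm. A picture is of the moment at which its call begins. There is no depth.
- workorder.job_done(): hands the job in; it is judged then, once.
Trained networks look in the newest picture that a camera, given by its name, has taken for a name from the list of things; names that differ only in an ending like _2 or _b are one class to them, and where a whole thing is asked for, a point or a joint stands for the part that bears it (a point fixed in the world has none). Each returns a list of dicts, best first, with "score" (0 to 1); they miss things now and then, are a little off and sometimes report something else, mostly with a low value. They report only what shows in the picture. A call takes as long as a camera call. They do not tell look-alikes from the thing itself.
- nets.find_in(camera, query): "location" ([row, column] in pixels, amid what is visible of it).
- nets.pinpoint(camera, query): "location" ([row, column] in pixels: a listed point, or the origin of a listed thing).
The state is a dict: "clock": time; "joints": joint angles; "joint_vel": joint speeds; "joint_efforts": joint torques, N m; "position": TCP position; "ee_rot": TCP orientation; "contact_force": force on the tool from outside, world axes, zero at the start; "wrist_torque": the same for the moment, N m; "gripper_width": finger opening in mm; "grasp_force": force on a finger pad.
Only numpy, scipy, OpenCV 4.12 (cv2) and the standard library are available. Lean on these libraries where they do the work, as an engineer would, in place of code of your own. Each camera call takes 0.05 s, during which the arm holds its last target. There are 200 camera calls.

## Task

The digital angle cube is in the bench drawer, which can open no farther than ajar because three things stand in front of it. Stand the oil dropper, the paste jar and the compound bar out of the way in the metal tray, pull the drawer fully open, take the angle cube out and stand it upright on the middle of the brown sharpening stone. Then push the drawer fully shut and put the dropper, the jar and the bar back where each stood, without tipping any of them over.

Things in the scene. Friction and masses are not known exactly. Their poses are not given: they have to be found in the camera images.
- chest: Low pale wooden bench drawer unit, fixed, 215 deep (x) x 280 wide (y) x 105 high; its wooden top covers all of its depth except the front 15 mm. Origin: centre of its underside, on the bench. Its front faces its own -x; the drawer slides out along its own -x. A small red case and a pair of old shears lie loose on its top, up to 36 mm above it, 85 mm or more behind its front edge.
- drawer (a joint): How far the drawer is out: 0 shut, 0.15 m fully open (stop); starts ajar at 0.052 to 0.062. Slides with about 1.5 N of friction and stays where left. Front panel 15 mm thick, 276 wide, 8 to 90 mm above the bench; shut, its outer face is 107.5 mm before the chest's origin. Floor 27 mm above the bench, side walls up to 66 mm. A thin lapping board lies flat at the back inside.
- handle (a point): Middle of the drawer's steel bar handle (moves with the drawer), 78 mm above the bench, 27 mm below the chest's top. Bar 11 mm thick, 100 mm long along the chest's y, its centre line 42 mm before the drawer front, on two 8 mm posts 42 mm either side of the middle. Axes as the chest's. Pinch it from above, fingers closing along the chest's x.
- angle_cube: Dark digital angle gauge, a square block 30 (x) x 56 (y) x 55 (z) mm with a display in one large face, 70 g, loose. Origin: centre of its underside (x from -14 to 16 mm). Stands upright on the drawer's floor, its y within about 10 degrees of the chest's x; at the start its back edge is under the chest's top, its front part in view. Grip it across its x (30 mm).
- paste_jar: Small round amber glass jar with a tan cap, 45 diameter x 92 high, upper 18 mm is the cap (37 diameter), 150 g, loose. Origin: centre of its underside. It is the one that stands in front of the drawer (another stands far back on the bench).
- oil_dropper: Small white dropper bottle with a red tip, body 31 diameter up to 53 mm, narrow above, 89 high, 30 g, loose. Origin: centre of its underside. Stands in front of the drawer.
- compound: Two-tone block of polishing compound, white over green, 36 (x) x 50 (y) x 73 (z) mm, 300 g, loose, standing on end. Origin: centre of its underside. Stands in front of the drawer, its x about along the chest's y. Grip it across its x (36 mm).
- tray: Shallow dark steel tray, fixed, 250 (x) x 130 (y) mm outside, rim 23 mm high, floor 11 mm above the bench. Origin: centre of its underside. Its long side lies about along the world x. It stands on one side of the work, the stone on the other.
- stone: Brown sharpening stone in a dark rubber-footed holder with two chrome screws at one end, fixed, lying about along the world x, shorter than the dark grey one at the right edge of the bench. Origin: centre of the holder's underside. The flat stone top is 47 mm above the bench, 76 wide (x, from -38 to 38 mm) and 160 long (y, from -72 to 88 mm); the middle of the stone is at y = +8 mm.
Not all that is in view belongs to the job. What is shaped like the angle_cube but yellow is not meant. What is shaped like the paste_jar but yellow is not meant.

How it is judged (in metres and radians):
On the way, in this order (a step that is already met when the one before it is completed fails the run):
1. the dropper, the jar and the compound bar all stand upright in the tray, let go (x of oil_dropper in the frame of tray between -0.115 and 0.115 m and y of oil_dropper in the frame of tray between -0.058 and 0.058 m and height (world z) of each of oil_dropper, paste_jar, compound below 0.018 m and angle between each of oil_dropper, paste_jar, compound's own z axis and vertical below 0.12 rad and contact force between the fingers and oil_dropper below 0.1 N and x of paste_jar in the frame of tray between -0.115 and 0.115 m and y of paste_jar in the frame of tray between -0.058 and 0.058 m and contact force between the fingers and paste_jar below 0.1 N and x of compound in the frame of tray between -0.115 and 0.115 m and y of compound in the frame of tray between -0.058 and 0.058 m and contact force between the fingers and compound below 0.1 N), for 0.2 s.
2. the drawer is pulled fully open (value of joint drawer above 0.14 m), for 0.1 s.
3. the angle cube stands upright on the middle of the brown stone, let go (x of angle_cube in the frame of stone between -0.02 and 0.02 m and y of angle_cube in the frame of stone between -0.022 and 0.038 m and height (world z) of angle_cube between 0.043 and 0.051 m and angle between angle_cube's own z axis and vertical below 0.12 rad and contact force between the fingers and angle_cube below 0.1 N), for 0.2 s.
4. the drawer is pushed fully shut (value of joint drawer below 0.008 m), for 0.2 s.
At the end, for the whole second after the job is handed in: The drawer is shut to within 8 mm; the angle cube stands upright on the stone, within 20 mm across and 30 mm along of its middle; the dropper, jar and compound bar stand upright, each within 15 mm of where it stood at the start; all let go and at rest (all of step 3 and value of joint drawer below 0.008 m and linear speed of each of angle_cube, oil_dropper, paste_jar, compound below 0.02 m/s and distance of each of oil_dropper, paste_jar, compound from where it was at the start of the episode below 0.015 m and angle between each of oil_dropper, paste_jar, compound's own z axis and vertical below 0.12 rad and contact force between the fingers and oil_dropper below 0.1 N and contact force between the fingers and paste_jar below 0.1 N and contact force between the fingers and compound below 0.1 N); the robot touches nothing.
It fails at once if the dropper, jar or compound bar is tipped over (angle between any of oil_dropper, paste_jar, compound's own z axis and vertical above 0.7 rad).
It also fails if it takes over 152 s, if anything falls off the work surface, if the arm or the gripper's body presses on something with over 40 N, if the wrist force passes 120 N, or if a joint passes its speed limit or range.

## Working session

There is one attempt and no reset: what is moved stays moved. The work goes in short steps, Python scripts to look and compute and a tool call to move; the robot and the scene stay as the last step left them, time stands still between calls to the robot, and variables do not carry over. Pictures are saved under pics/ and viewed, at most 14 in all, crops included, and the job is handed in when it is done.

Besides the shell and the picture viewer there is one more tool, called as a command line: name --argument value ..., lists and objects as JSON in quotes. apply_moves: Moves the arm, as the interface text tells. Its arguments: {"type":"object","properties":{"rows":{"type":"array"}},"required":["rows"]}

```bash
mkdir -p pics; ls; cat > h.py <<'E'
import numpy as np, cv2
from bench import read_state, imaging, workorder, nets
def snap(n,f=None):
    im=imaging.get_image(n)
    if f: cv2.imwrite('pics/'+f,im['pixels'][:,:,::-1])
    return im
def ray(im,rc):
    d=np.array([(rc[1]-im['cx'])/im['fx'],(rc[0]-im['cy'])/im['fy'],1.])
    return np.array(im['xyz']),np.array(im['rotation']).reshape(3,3)@d
def at_z(im,rc,z):
    o,d=ray(im,rc); return o+d*(z-o[2])/d[2]
def proj(im,p):
    c=np.array(im['rotation']).reshape(3,3).T@(np.array(p,float)-np.array(im['xyz']))
    return [im['cy']+im['fy']*c[1]/c[2],im['cx']+im['fx']*c[0]/c[2]]
def tri(a,ra,b,rb):
    o1,d1=ray(a,ra);o2,d2=ray(b,rb)
    t=np.linalg.lstsq(np.c_[d1,-d2],o2-o1,rcond=None)[0]
    p,q=o1+d1*t[0],o2+d2*t[1]
    return (p+q)/2,np.linalg.norm(p-q)
E
python3 - <<'E'
from h import *
np.set_printoptions(precision=1,suppress=True)
ims={}
for n in ['top','side']:
    im=ims[n]=snap(n,n+'1.png'); print(n,im['fx'],im['cx'],im['cy'],np.array(im['xyz']),np.array(im['rotation']).round(3).tolist())
for q in ['chest','drawer','handle','angle_cube','paste_jar','oil_dropper','compound','tray','stone']:
    for n in ['top','side']:
        for k in ('find_in','pinpoint'):
            if n=='side' and k=='find_in': continue
            r=getattr(nets,k)(n,q)
            print(q,n,k,[(np.round(x['location']).tolist(),round(x['score'],2),at_z(ims[n],x['location'],78 if q=='handle' else 27 if q=='angle_cube' else 0)[:2].round().tolist()) for x in r[:3]])
print(read_state()['ee_rot'],read_state()['clock'])
E
```

```text
pics
top 531.714463798856 316.38286071337126 242.68506648374492 [ 419.2    3.7 1263.7] [-0.702, 0.708, -0.057, 0.056]
side 483.28928548538386 312.65662538624764 237.750357170487 [ 441.  -988.4  690.6] [0.868, -0.08, 0.044, -0.488]Traceback (most recent call last):
  File "<stdin>", line 11, in <module>
  File "h.py", line 11, in at_z
    o,d=ray(im,rc); return o+d*(z-o[2])/d[2]
        ~~~^^^^^^^
  File "h.py", line 9, in ray
    return np.array(im['xyz']),np.array(im['rotation']).reshape(3,3)@d
                               ~~~~~~~~~~~~~~~~~~~~~~~~~~~~~~~~^^^^^
ValueError: cannot reshape array of size 4 into shape (3,3)
```

Rotation is a quaternion.

```bash
sed -i "s/np.array(im\['rotation'\]).reshape(3,3)/R.from_quat(im['rotation']).as_matrix()/; 1a from scipy.spatial.transform import Rotation as R" h.py
python3 - <<'E'
from h import *
np.set_printoptions(precision=1,suppress=True)
ims={}
for n in ['top','side']:
    im=ims[n]=snap(n,n+'1.png')
for q in ['chest','drawer','handle','angle_cube','paste_jar','oil_dropper','compound','tray','stone']:
    for n in ['top','side']:
        for k in ('find_in','pinpoint'):
            if n=='side' and k=='find_in': continue
            r=getattr(nets,k)(n,q)
            print(q,n,k,[(np.round(x['location']).tolist(),round(x['score'],2),at_z(ims[n],x['location'],78 if q=='handle' else 27 if q=='angle_cube' else 0)[:2].round().tolist()) for x in r[:3]])
print(read_state()['ee_rot'],read_state()['clock'])
E
```

```text
chest top find_in [([177.0, 316.0], 0.63, [786.0, 0.0]), ([271.0, 321.0], 0.22, [554.0, -8.0])]
chest top pinpoint [([164.0, 312.0], 0.57, [820.0, 11.0])]
chest side pinpoint [([252.0, 386.0], 0.97, [823.0, 23.0])]
drawer top find_in [([215.0, 314.0], 0.58, [690.0, 6.0])]Traceback (most recent call last):
  File "<stdin>", line 10, in <module>
ValueError: it knows: angle_cube, chest, compound, handle, oil_dropper, paste_jar, stone, tray
```

View pics/top1.png

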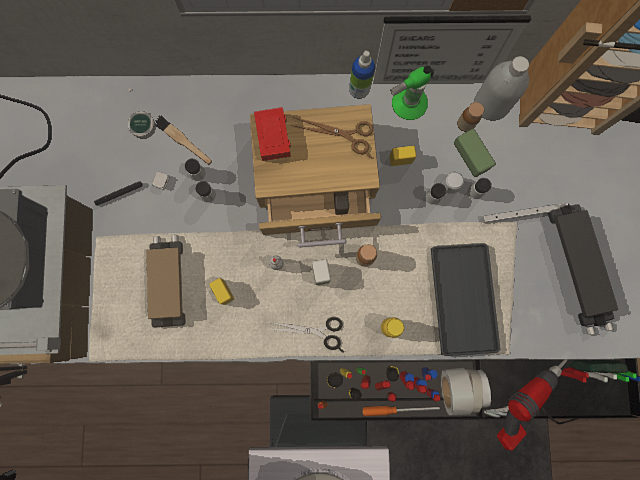

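View pics/side1.png

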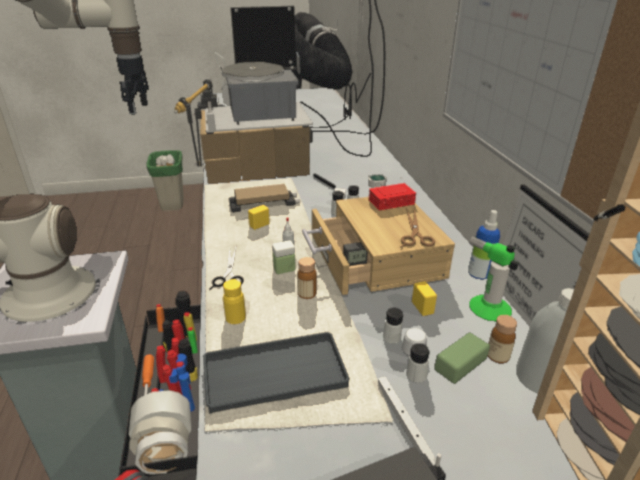

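Top view: dropper at (262,276), compound at (271,321), amber jar at (254,367), dark cube in the drawer at (202,341), handle at (238,322), tray at (300,465), and the stone with its holder at (283,164). Look-alikes: yellow jar at (327,393), yellow cubes at (291,221) and (154,404), brown bottle far back at (117,470), dark stone at (265,585). The side view agrees: dropper (232,288), compound (257,284), jar (278,307), cube (252,356).

```bash

python3 - <<'E'
from h import *
np.set_printoptions(precision=1,suppress=True)
ims={}
for n in ['top','side']:
    im=ims[n]=snap(n)
for q in ['chest','handle','angle_cube','paste_jar','oil_dropper','compound','tray','stone']:
    for n in ['top','side']:
            r=nets.pinpoint(n,q)
            print(q,n,[(np.round(x['location']).tolist(),round(x['score'],2),at_z(ims[n],x['location'],78 if q=='handle' else 27 if q=='angle_cube' else 0)[:2].round().tolist()) for x in r[:4]])
print(read_state()['ee_rot'],read_state()['clock'])
t=ims['top']['pixels'][:,:,::-1]
a=cv2.resize(t[180:300,240:400],(800,600),interpolation=cv2.INTER_CUBIC)
cv2.imwrite('pics/c1.png',a)
l=cv2.resize(t[225:345,125:235],(390,426),interpolation=cv2.INTER_CUBIC)
r=cv2.resize(t[235:360,420:530],(375,426),interpolation=cv2.INTER_CUBIC)
cv2.imwrite('pics/c2.png',np.hstack([l,r]))
E
```

```text
chest top [([164.0, 314.0], 0.76, [819.0, 6.0])]
chest side [([255.0, 384.0], 0.57, [811.0, 9.0]), ([294.0, 312.0], 0.45, [599.0, -117.0]), ([271.0, 287.0], 0.36, [554.0, -14.0])]
handle top [([245.0, 324.0], 0.94, [606.0, -15.0])]
handle side [([243.0, 310.0], 0.92, [612.0, -20.0])]
angle_cube top [([161.0, 401.0], 0.9, [816.0, -205.0]), ([293.0, 225.0], 0.8, [503.0, 213.0]), ([202.0, 340.0], 0.63, [717.0, -56.0])]
angle_cube side [([226.0, 262.0], 0.95, [511.0, 174.0]), ([265.0, 351.0], 0.88, [706.0, -57.0]), ([307.0, 422.0], 0.58, [815.0, -240.0])]
paste_jar top [([329.0, 388.0], 0.91, [416.0, -166.0]), ([255.0, 368.0], 0.79, [592.0, -122.0])]
paste_jar side [([291.0, 309.0], 0.97, [594.0, -104.0]), ([319.0, 232.0], 0.73, [413.0, -169.0])]
oil_dropper top [([266.0, 274.0], 0.73, [569.0, 102.0])]
oil_dropper side [([248.0, 287.0], 0.49, [569.0, 90.0])]
compound top [([274.0, 317.0], 0.6, [547.0, -0.0]), ([254.0, 369.0], 0.52, [594.0, -126.0]), ([203.0, 343.0], 0.35, [721.0, -65.0])]
compound side [([268.0, 288.0], 0.6, [559.0, -5.0])]
tray top [([299.0, 462.0], 0.93, [484.0, -343.0])]
tray side [([372.0, 274.0], 0.72, [486.0, -338.0]), ([254.0, 383.0], 0.51, [811.0, 13.0])]
stone top [([282.0, 170.0], 0.95, [531.0, 349.0])]
stone side [([204.0, 263.0], 0.89, [533.0, 358.0])]
[ 1.  -0.1 -0.  -0. ] 1.35
```

View pics/c1.png

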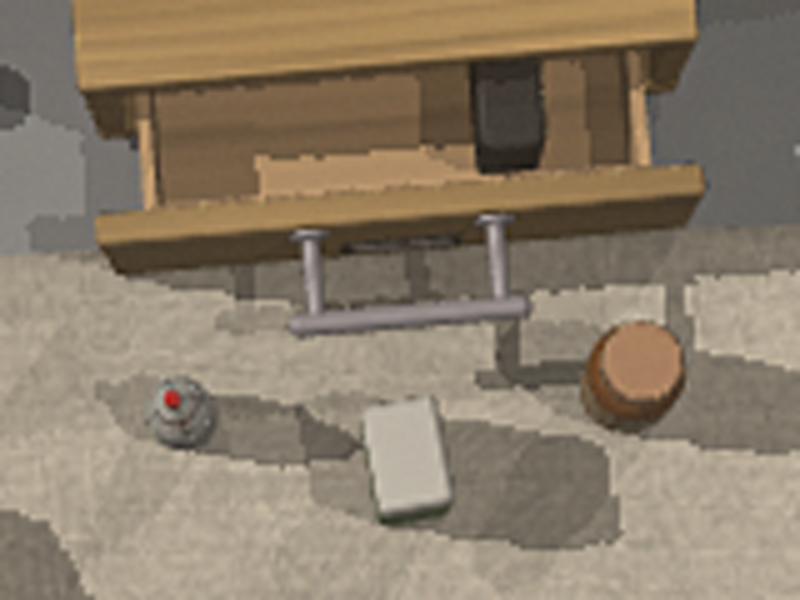

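View pics/c2.png

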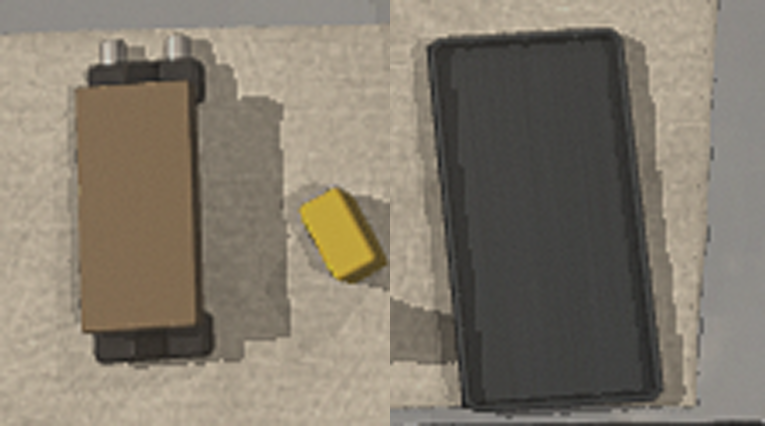

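Close crops: the near objects are the white-red dropper (tip 172,398 in c1), white-over-green block (407,455), tan-capped amber jar (643,360) and the dark cube in the drawer (510,115). The brown stone with chrome screws is at left in c2 and the dark tray at right. The choices hold.

```bash

python3 - <<'E'
from h import *
np.set_printoptions(precision=1,suppress=True)
im=snap('top'); sd=snap('side','s2.png')
def P(u,v,z,o=(240,180),s=5): return at_z(im,[(v+.5)/s-.5+o[1],(u+.5)/s-.5+o[0]],z)
def ang(a,b): d=b-a; return np.degrees(np.arctan2(d[1],d[0])),np.linalg.norm(d)
print('dropper tip',P(172,398,89),'proj base side',proj(sd,P(172,398,0+89)))
print('jar cap',P(643,360,92))
c=[P(*p,73) for p in [(365,410),(433,398),(450,500),(383,512)]]
print('comp',np.mean(c,0),ang(c[1],c[0]),ang(c[3],c[0]),ang(c[2],c[3]))
a,b=P(528,305,82),P(290,325,82); print('handle',(a+b)/2,ang(a,b))
a,b=P(697,40,105),P(80,88,105); print('chest top edge',a,b,ang(a,b),(a+b)/2)
a,b=P(700,170,90),P(98,215,90); print('drawer top back edge',a,b,ang(a,b),(a+b)/2)
c=[P(*p,47,(125,225),3.5475) for p in [(77,88),(193,82),(196,327),(83,332)]]
print('stone',np.mean(c,0),ang(c[2],c[1]),ang(c[3],c[0]),ang(c[1],c[0]))
c=[P(p[0]-390,p[1],23,(420,235),3.4085) for p in [(430,42),(617,28),(662,398),(467,408)]]
print('tray',np.mean(c,0),ang(c[2],c[1]),ang(c[3],c[0]),ang(c[1],c[0]))
for p in [(472,62),(540,60),(477,145),(545,150),(478,170),(540,170)]: print('cube',p,P(*p,82)[:2])
# side cross-check
for q,z in [('handle',78)]:
    t=nets.pinpoint('top',q)[0]['location'];s=nets.pinpoint('side',q)[0]['location'];print(q,tri(im,t,sd,s))
l=cv2.resize(sd['pixels'][210:310,250:380,::-1],(780,600),interpolation=cv2.INTER_CUBIC);cv2.imwrite('pics/c3.png',l)
for n,p in dict(drop=P(172,398,89),jar=P(643,360,92),comp=[555,-11,73]).items():
    r,cc=proj(sd,p); r0,c0=proj(sd,[p[0],p[1],0]); print(n,'c3 px top',(cc-250)*6,(r-210)*6,'base',(c0-250)*6,(r0-210)*6)
print(read_state()['ee_rot'])
E
```

```text
dropper tip [572.4  95.9  89. ] proj base side [np.float64(217.38923573442105), np.float64(286.77348731327777)]
jar cap [ 587.1 -114.    92. ]
comp [547.8  -9.   73. ] (np.float64(99.54972761417106), np.float64(31.171065683118282)) (np.float64(9.466259223340385), np.float64(46.76573473367914)) (np.float64(99.63237122407801), np.float64(30.538517189105466))
handle [610.  -10.2  82. ] (np.float64(94.33580644297942), np.float64(107.56289500188898))
chest top edge [ 730.2 -140.6  105. ] [710.6 136.3 105. ] (np.float64(94.04985239364646), np.float64(277.5085902261412)) [720.4  -2.1 105. ]
drawer top back edge [ 673.8 -142.1   90. ] [655.6 129.4  90. ] (np.float64(93.83495577470909), np.float64(272.0451140600286)) [664.7  -6.4  90. ]
stone [526.  352.4  47. ] (np.float64(2.5139524150509414), np.float64(158.53475172762907)) (np.float64(3.770015560216883), np.float64(157.95669127309887)) (np.float64(92.47216703491509), np.float64(75.5490675968179))
tray [ 485.9 -342.7   23. ] (np.float64(3.4218531746454266), np.float64(252.2303393775594)) (np.float64(3.2106543663335017), np.float64(248.8992372370494)) (np.float64(93.78994136515185), np.float64(130.4222555338497))
cube (472, 62) [726.9 -40.2]
cube (540, 60) [727.6 -71.3]
cube (477, 145) [688.1 -41.9]
cube (545, 150) [685.5 -72.8]
cube (478, 170) [676.5 -42.2]
cube (540, 170) [676.2 -70.4]Traceback (most recent call last):
  File "<stdin>", line 20, in <module>
IndexError: list index out of range
```

```bash
cat >> h.py <<'E'
def st():
    s=read_state(); M=R.from_quat(s['ee_rot']).as_matrix()
    print('t',round(s['clock'],2),'p',np.round(s['position'],1),'zaxis',np.round(M[:,2],3),'fdir',round(np.degrees(np.arctan2(M[1,1],M[0,1])),1),'w',round(s['gripper_width'],1),'g',round(s['grasp_force'],1),'F',np.round(s['contact_force'],1),'j6',round(s['joints'][5],2))
    return s,M
def plan(wps):
    # wps: (x,y,z,finger line direction deg or None); prints delta/yaw from the present pose
    s,M=st(); f0=np.degrees(np.arctan2(M[1,1],M[0,1]))
    for x,y,z,f in wps:
        d=M.T@(np.array([x,y,z])-s['position'])
        # yaw about tool z (down): world finger angle changes by -yaw
        yaw=0 if f is None else -np.radians((f-f0+90)%180-90)
        print((x,y,z,f),'delta',np.round(d,1).tolist(),'yaw',round(yaw,3))
E
python3 - <<'E'
from h import *
plan([(572,96,200,90),(572,96,120,90),(572,96,48,90)])
E
```

```text
t 1.5 p [175.  600.  256.3] zaxis [ 0. -0. -1.] fdir -106.3 w 85.4 g 0.0 F [ 0.8  0.4 -0.3] j6 -0.26
(572, 96, 200, 90) delta [522.2, 372.7, 56.3] yaw -0.284
(572, 96, 120, 90) delta [522.2, 372.7, 136.3] yaw -0.284
(572, 96, 48, 90) delta [522.2, 372.7, 208.3] yaw -0.284
```

apply_moves --rows '[{"hand": 0.6,"delta_pos": [522,373,56],"yaw": -0.284},{"hand": 0.6,"delta_pos": [522,373,56],"yaw": -0.284},{"hand": 0.6,"delta_pos": [522,373,56],"yaw": -0.284},{"hand": 0.6,"delta_pos": [522,373,56],"yaw": -0.284},{"hand": 0.6,"delta_pos": [522,373,56],"yaw": -0.284},{"hand": 0.6,"delta_pos": [522,373,56],"yaw": -0.284},{"hand": 0.6,"delta_pos": [522,373,56],"yaw": -0.284},{"hand": 0.6,"delta_pos": [522,373,56],"yaw": -0.284},{"hand": 0.6,"delta_pos": [522,373,56],"yaw": -0.284},{"hand": 0.6,"delta_pos": [522,373,56],"yaw": -0.284},{"hand": 0.6,"delta_pos": [522,373,56],"yaw": -0.284},{"hand": 0.6,"delta_pos": [522,373,56],"yaw": -0.284}]'

```text
clock: 2.5
position: [483.9, 206.8, 213.1]
ee_rot: [1.0, 0.0, 0.0, -0.0]
contact_force: [-0.2, 0.9, -0.1]
gripper_width: 68.3
grasp_force: 0.0
```

```bash
python3 - <<'E'
from h import *
plan([(572,96,200,90),(572,96,48,90)])
E
```

```text
t 2.5 p [483.9 206.8 213.1] zaxis [ 0.001  0.001 -1.   ] fdir -90.0 w 68.3 g 0.0 F [-0.2  0.9 -0.1] j6 0.86
(572, 96, 200, 90) delta [88.0, 110.9, 13.1] yaw 0.001
(572, 96, 48, 90) delta [87.9, 110.9, 165.1] yaw 0.001
```

apply_moves --rows '[{"hand": 0.6,"delta_pos": [88,111,13],"yaw": 0},{"hand": 0.6,"delta_pos": [88,111,13],"yaw": 0},{"hand": 0.6,"delta_pos": [88,111,13],"yaw": 0},{"hand": 0.6,"delta_pos": [88,111,13],"yaw": 0},{"hand": 0.6,"delta_pos": [88,111,13],"yaw": 0}]'

```text
clock: 2.92
position: [572.7, 94.3, 198.9]
ee_rot: [1.0, -0.002, -0.0, 0.0]
contact_force: [-0.5, 0.3, -0.1]
gripper_width: 68.1
grasp_force: 0.0
```

```bash
python3 - <<'E'
from h import *
im=snap('wrist','w1.png'); print(im['xyz'])
for q in ['oil_dropper','compound','paste_jar','handle','angle_cube']:
    for x in nets.pinpoint('wrist',q)[:2]: print(q,x['score'],x['location'],at_z(im,x['location'],78 if q=='handle' else 27 if q=='angle_cube' else 0).round(1))
for n,p in dict(d=(572,96,89),j=(587,-114,92),c=(548,-9,73)).items(): print(n,np.round(proj(im,p)))
plan([(572,96,48,90)])
E
```

```text
[658.08924571  93.96764629 315.9853609 ]
oil_dropper 0.77 [205.4, 321.3] [573.9  95.3   0. ]
compound 0.59 [234.5, 445.9] [548.4  -8.    0. ]
compound 0.45 [181.6, 496.2] [592.6 -43.7   0. ]
paste_jar 0.82 [360.7, 604.5] [ 423.1 -167.6    0. ]
paste_jar 0.75 [187.4, 585.2] [ 587.6 -115.4    0. ]
handle 0.8 [178.0, 497.3] [611.  -10.1  78. ]
angle_cube 0.83 [281.7, 172.9] [519.4 213.1  27. ]
d [247. 320.]
j [222. 680.]
c [271. 480.]
t 3.22 p [570.5  98.6 200.3] zaxis [ 0.001  0.    -1.   ] fdir -89.9 w 67.9 g 0.0 F [0.1 0.3 0.5] j6 1.12
(572, 96, 48, 90) delta [1.4, 2.6, 152.3] yaw 0.002
```

View pics/w1.png

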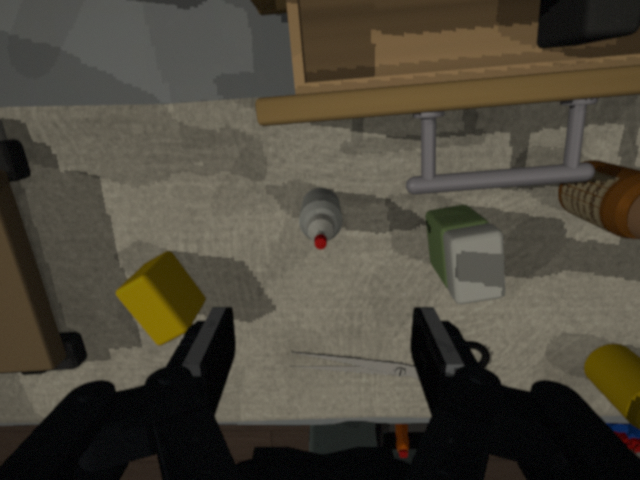

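Wrist view: dropper tip at (241,320), compound at (255,470), jar at the right edge (195,605), yellow cube at (298,160). All agree with the top-view positions within 3 mm.

apply_moves --rows '[{"hand": 0.6,"delta_pos": [1,0,40],"yaw": 0},{"hand": 0.6,"delta_pos": [1,0,80],"yaw": 0},{"hand": 0.6,"delta_pos": [1,0,115],"yaw": 0},{"hand": 0.6,"delta_pos": [1,0,140],"yaw": 0},{"hand": 0.6,"delta_pos": [1,0,152],"yaw": 0},{"hand": 0.6,"delta_pos": [1,0,152],"yaw": 0},{"hand": 0.6,"delta_pos": [1,0,152],"yaw": 0},{"hand": -0.1,"delta_pos": [1,0,152],"yaw": 0},{"hand": -1,"delta_pos": [1,0,152],"yaw": 0},{"hand": -1,"delta_pos": [1,0,152],"yaw": 0},{"hand": -1,"delta_pos": [1,0,152],"yaw": 0},{"hand": -1,"delta_pos": [1,0,152],"yaw": 0}]'

```text
clock: 4.22
position: [572.9, 98.0, 49.6]
ee_rot: [1.0, 0.0, 0.001, -0.001]
contact_force: [-1.8, 1.0, 6.7]
gripper_width: 28.7
grasp_force: 58.9
```

```bash
python3 - <<'E'
from h import *
plan([(572,96,200,90),(411,-347,200,90)])
E
```

```text
t 4.22 p [572.9  98.   49.6] zaxis [ 0.003  0.001 -1.   ] fdir -90.0 w 28.7 g 58.9 F [-1.8  1.   6.7] j6 1.12
(572, 96, 200, 90) delta [-0.5, 1.8, -150.4] yaw 0.001
(411, -347, 200, 90) delta [-161.8, 444.7, -151.4] yaw 0.001
```

apply_moves --rows '[{"hand": -1,"delta_pos": [0,0,-20],"yaw": 0},{"hand": -1,"delta_pos": [0,0,-60],"yaw": 0},{"hand": -1,"delta_pos": [0,0,-100],"yaw": 0},{"hand": -1,"delta_pos": [-8,20,-130],"yaw": 0},{"hand": -1,"delta_pos": [-20,55,-140],"yaw": 0},{"hand": -1,"delta_pos": [-33,92,-140],"yaw": 0},{"hand": -1,"delta_pos": [-46,130,-140],"yaw": 0},{"hand": -1,"delta_pos": [-60,168,-140],"yaw": 0},{"hand": -1,"delta_pos": [-74,206,-140],"yaw": 0},{"hand": -1,"delta_pos": [-88,244,-140],"yaw": 0},{"hand": -1,"delta_pos": [-102,282,-140],"yaw": 0},{"hand": -1,"delta_pos": [-114,315,-140],"yaw": 0}]'

```text
clock: 5.22
position: [456.5, -219.4, 188.2]
ee_rot: [1.0, -0.0, 0.0, -0.0]
contact_force: [0.8, 0.6, -0.6]
gripper_width: 28.6
grasp_force: 59.4
```

```bash
python3 - <<'E'
from h import *
plan([(411,-347,190,90),(411,-347,61,90)])
E
```

```text
t 5.22 p [ 456.5 -219.4  188.2] zaxis [ 0.001  0.    -1.   ] fdir -90.0 w 28.6 g 59.4 F [ 0.8  0.6 -0.6] j6 1.7
(411, -347, 190, 90) delta [-45.5, 127.6, -1.8] yaw -0.001
(411, -347, 61, 90) delta [-45.5, 127.7, 127.2] yaw -0.001
```

apply_moves --rows '[{"hand": -1,"delta_pos": [-12,35,0],"yaw": 0},{"hand": -1,"delta_pos": [-26,72,0],"yaw": 0},{"hand": -1,"delta_pos": [-38,108,10],"yaw": 0},{"hand": -1,"delta_pos": [-46,128,30],"yaw": 0},{"hand": -1,"delta_pos": [-46,128,65],"yaw": 0},{"hand": -1,"delta_pos": [-46,128,98],"yaw": 0},{"hand": -1,"delta_pos": [-46,128,118],"yaw": 0},{"hand": -1,"delta_pos": [-46,128,125],"yaw": 0},{"hand": -1,"delta_pos": [-46,128,127],"yaw": 0},{"hand": -1,"delta_pos": [-46,128,127],"yaw": 0}]'

```text
clock: 6.05
position: [412.2, -345.6, 61.2]
ee_rot: [1.0, 0.0, -0.0, 0.0]
contact_force: [0.6, -0.7, -0.2]
gripper_width: 28.9
grasp_force: 59.2
```

```bash
python3 - <<'E'
from h import *
st()
E
```

```text
t 6.05 p [ 412.2 -345.6   61.2] zaxis [-0. -0. -1.] fdir -90.0 w 28.9 g 59.2 F [ 0.6 -0.7 -0.2] j6 1.97
```

apply_moves --rows '[{"hand": -1,"delta_pos": [0,0,1],"yaw": 0},{"hand": 0,"delta_pos": [0,0,1],"yaw": 0},{"hand": 0.2,"delta_pos": [0,0,1],"yaw": 0},{"hand": 0.4,"delta_pos": [0,0,1],"yaw": 0},{"hand": 0.5,"delta_pos": [0,0,-10],"yaw": 0},{"hand": 0.6,"delta_pos": [0,0,-45],"yaw": 0},{"hand": 0.6,"delta_pos": [0,0,-85],"yaw": 0},{"hand": 0.6,"delta_pos": [0,0,-120],"yaw": 0},{"hand": 0.6,"delta_pos": [10,-25,-130],"yaw": 0},{"hand": 0.6,"delta_pos": [25,-62,-130],"yaw": 0},{"hand": 0.6,"delta_pos": [40,-99,-130],"yaw": 0},{"hand": 0.6,"delta_pos": [54,-134,-130],"yaw": 0}]'

```text
clock: 7.05
position: [466.4, -210.1, 191.8]
ee_rot: [1.0, -0.0, 0.001, 0.0]
contact_force: [1.3, 0.2, 0.6]
gripper_width: 68.3
grasp_force: 0.0
```

```bash
python3 - <<'E'
from h import *
plan([(548,-9,190,99.5),(548,-9,51,99.5)])
E
```

```text
t 7.05 p [ 466.4 -210.1  191.8] zaxis [ 0.002 -0.    -1.   ] fdir -90.1 w 68.3 g 0.0 F [1.3 0.2 0.6] j6 1.68
(548, -9, 190, 99.5) delta [81.4, -201.2, 1.9] yaw -0.167
(548, -9, 51, 99.5) delta [81.1, -201.2, 140.9] yaw -0.167
```

apply_moves --rows '[{"hand": 0.6,"delta_pos": [15,-37,0],"yaw": -0.05},{"hand": 0.6,"delta_pos": [30,-74,0],"yaw": -0.1},{"hand": 0.6,"delta_pos": [45,-111,0],"yaw": -0.167},{"hand": 0.6,"delta_pos": [60,-148,0],"yaw": -0.167},{"hand": 0.6,"delta_pos": [74,-183,5],"yaw": -0.167},{"hand": 0.6,"delta_pos": [81,-201,20],"yaw": -0.167},{"hand": 0.6,"delta_pos": [81,-201,50],"yaw": -0.167},{"hand": 0.6,"delta_pos": [81,-201,85],"yaw": -0.167},{"hand": 0.6,"delta_pos": [81,-201,115],"yaw": -0.167},{"hand": 0.6,"delta_pos": [81,-201,135],"yaw": -0.167},{"hand": 0.6,"delta_pos": [81,-201,141],"yaw": -0.167},{"hand": 0.6,"delta_pos": [81,-201,141],"yaw": -0.167}]'

```text
clock: 8.05
position: [546.1, -10.7, 48.4]
ee_rot: [0.997, 0.084, -0.002, 0.0]
contact_force: [0.2, -0.1, -1.0]
gripper_width: 68.3
grasp_force: 0.0
```

apply_moves --rows '[{"hand": 0.2,"delta_pos": [0,0,0],"yaw": 0},{"hand": -0.1,"delta_pos": [0,0,0],"yaw": 0},{"hand": -1,"delta_pos": [0,0,0],"yaw": 0},{"hand": -1,"delta_pos": [0,0,0],"yaw": 0},{"hand": -1,"delta_pos": [0,0,0],"yaw": 0},{"hand": -1,"delta_pos": [0,0,0],"yaw": 0}]'

```text
clock: 8.55
position: [548.3, -10.2, 51.8]
ee_rot: [0.996, 0.084, 0.002, -0.0]
contact_force: [0.4, 1.5, 6.1]
gripper_width: 34.5
grasp_force: 60.6
```

```bash
python3 - <<'E'
from h import *
plan([(486,-343,190,93.3),(486,-343,62,93.3)])
E
```

```text
t 8.55 p [548.3 -10.2  51.8] zaxis [ 0.004  0.001 -1.   ] fdir -80.4 w 34.5 g 60.6 F [0.4 1.5 6.1] j6 1.46
(486, -343, 190, 93.3) delta [-116.5, 317.7, -138.7] yaw 0.11
(486, -343, 62, 93.3) delta [-117.0, 317.7, -10.7] yaw 0.11
```

apply_moves --rows '[{"hand": -1,"delta_pos": [0,0,-20],"yaw": 0},{"hand": -1,"delta_pos": [0,0,-58],"yaw": 0},{"hand": -1,"delta_pos": [0,0,-95],"yaw": 0},{"hand": -1,"delta_pos": [-6,18,-120],"yaw": 0.03},{"hand": -1,"delta_pos": [-18,50,-128],"yaw": 0.06},{"hand": -1,"delta_pos": [-31,85,-128],"yaw": 0.11},{"hand": -1,"delta_pos": [-45,122,-128],"yaw": 0.11},{"hand": -1,"delta_pos": [-58,159,-128],"yaw": 0.11},{"hand": -1,"delta_pos": [-72,196,-128],"yaw": 0.11},{"hand": -1,"delta_pos": [-86,233,-128],"yaw": 0.11},{"hand": -1,"delta_pos": [-99,269,-128],"yaw": 0.11},{"hand": -1,"delta_pos": [-110,298,-128],"yaw": 0.11}]'

```text
clock: 9.55
position: [486.7, -324.8, 177.6]
ee_rot: [1.0, 0.028, -0.0, -0.0]
contact_force: [1.1, 0.2, -1.7]
gripper_width: 33.9
grasp_force: 60.3
```

```bash
python3 - <<'E'
from h import *
plan([(486,-343,62.5,93.3)])
E
```

```text
t 9.55 p [ 486.7 -324.8  177.6] zaxis [-0.001  0.001 -1.   ] fdir -86.8 w 33.9 g 60.3 F [ 1.1  0.2 -1.7] j6 1.94
(486, -343, 62.5, 93.3) delta [-1.6, 18.2, 115.1] yaw -0.002
```

apply_moves --rows '[{"hand": -1,"delta_pos": [-1,12,10],"yaw": 0},{"hand": -1,"delta_pos": [-1,18,40],"yaw": 0},{"hand": -1,"delta_pos": [-1,18,75],"yaw": 0},{"hand": -1,"delta_pos": [-1,18,100],"yaw": 0},{"hand": -1,"delta_pos": [-1,18,112],"yaw": 0},{"hand": -1,"delta_pos": [-1,18,116],"yaw": 0},{"hand": -1,"delta_pos": [-1,18,116],"yaw": 0},{"hand": -1,"delta_pos": [-1,18,116],"yaw": 0}]'

```text
clock: 10.22
position: [486.7, -339.8, 62.3]
ee_rot: [1.0, 0.029, -0.002, -0.001]
contact_force: [-3.4, 0.7, 4.3]
gripper_width: 34.7
grasp_force: 61.2
```

```bash
python3 - <<'E'
from h import *
plan([(587,-114,190,90),(587,-114,56,90)])
E
```

```text
t 10.22 p [ 486.7 -339.8   62.3] zaxis [-0.003  0.001 -1.   ] fdir -86.7 w 34.7 g 61.2 F [-3.4  0.7  4.3] j6 1.97
(587, -114, 190, 90) delta [112.6, -219.8, -127.7] yaw 0.057
(587, -114, 56, 90) delta [113.1, -219.7, 6.3] yaw 0.057
```

Touching down (4 N). Release and go to the jar.

apply_moves --rows '[{"hand": 0.1,"delta_pos": [0,0,0],"yaw": 0},{"hand": 0.3,"delta_pos": [0,0,0],"yaw": 0},{"hand": 0.5,"delta_pos": [0,0,0],"yaw": 0},{"hand": 0.6,"delta_pos": [0,0,-10],"yaw": 0},{"hand": 0.6,"delta_pos": [0,0,-45],"yaw": 0},{"hand": 0.6,"delta_pos": [0,0,-85],"yaw": 0},{"hand": 0.6,"delta_pos": [0,0,-118],"yaw": 0},{"hand": 0.6,"delta_pos": [15,-30,-130],"yaw": 0.03},{"hand": 0.6,"delta_pos": [33,-64,-130],"yaw": 0.057},{"hand": 0.6,"delta_pos": [51,-98,-130],"yaw": 0.057},{"hand": 0.6,"delta_pos": [69,-133,-130],"yaw": 0.057},{"hand": 0.6,"delta_pos": [85,-164,-130],"yaw": 0.057}]'

```text
clock: 11.22
position: [564.4, -170.2, 193.0]
ee_rot: [1.0, 0.0, 0.001, 0.0]
contact_force: [1.3, -0.1, 0.1]
gripper_width: 68.5
grasp_force: 0.0
```

```bash
python3 - <<'E'
from h import *
plan([(587,-114,190,90),(587,-114,56,90)])
E
```

```text
t 11.22 p [ 564.4 -170.2  193. ] zaxis [ 0.002 -0.    -1.   ] fdir -90.0 w 68.5 g 0.0 F [ 1.3 -0.1  0.1] j6 1.59
(587, -114, 190, 90) delta [22.6, -56.2, 3.1] yaw 0.0
(587, -114, 56, 90) delta [22.4, -56.2, 137.1] yaw 0.0
```

apply_moves --rows '[{"hand": 0.6,"delta_pos": [13,-35,0],"yaw": 0},{"hand": 0.6,"delta_pos": [22,-56,10],"yaw": 0},{"hand": 0.6,"delta_pos": [22,-56,40],"yaw": 0},{"hand": 0.6,"delta_pos": [22,-56,75],"yaw": 0},{"hand": 0.6,"delta_pos": [22,-56,108],"yaw": 0},{"hand": 0.6,"delta_pos": [22,-56,130],"yaw": 0},{"hand": 0.6,"delta_pos": [22,-56,136],"yaw": 0},{"hand": 0.6,"delta_pos": [22,-56,136],"yaw": 0},{"hand": 0.2,"delta_pos": [22,-56,136],"yaw": 0},{"hand": -1,"delta_pos": [22,-56,136],"yaw": 0},{"hand": -1,"delta_pos": [22,-56,136],"yaw": 0},{"hand": -1,"delta_pos": [22,-56,136],"yaw": 0}]'

```text
clock: 12.22
position: [587.4, -116.1, 58.4]
ee_rot: [1.0, 0.0, 0.003, 0.0]
contact_force: [0.6, 1.6, 6.6]
gripper_width: 43.1
grasp_force: 61.3
```

```bash
python3 - <<'E'
from h import *
plan([(561,-338.5,180,90),(561,-338.5,67,90)])
E
```

```text
t 12.22 p [ 587.4 -116.1   58.4] zaxis [ 0.005 -0.    -1.   ] fdir -89.9 w 43.1 g 61.3 F [0.6 1.6 6.6] j6 1.5
(561, -338.5, 180, 90) delta [-26.0, 222.4, -121.7] yaw 0.001
(561, -338.5, 67, 90) delta [-26.6, 222.4, -8.7] yaw 0.001
```

apply_moves --rows '[{"hand": -1,"delta_pos": [0,0,-20],"yaw": 0},{"hand": -1,"delta_pos": [0,0,-58],"yaw": 0},{"hand": -1,"delta_pos": [0,0,-92],"yaw": 0},{"hand": -1,"delta_pos": [-3,25,-110],"yaw": 0},{"hand": -1,"delta_pos": [-7,62,-112],"yaw": 0},{"hand": -1,"delta_pos": [-12,100,-112],"yaw": 0},{"hand": -1,"delta_pos": [-17,138,-112],"yaw": 0},{"hand": -1,"delta_pos": [-21,176,-112],"yaw": 0},{"hand": -1,"delta_pos": [-25,207,-110],"yaw": 0},{"hand": -1,"delta_pos": [-26,222,-95],"yaw": 0},{"hand": -1,"delta_pos": [-26,222,-65],"yaw": 0},{"hand": -1,"delta_pos": [-26,222,-38],"yaw": 0}]'

```text
clock: 13.22
position: [559.0, -339.1, 92.9]
ee_rot: [1.0, -0.001, 0.001, -0.0]
contact_force: [1.5, 1.4, -2.7]
gripper_width: 43.1
grasp_force: 61.5
```

apply_moves --rows '[{"hand": -1,"delta_pos": [0,0,20],"yaw": 0},{"hand": -1,"delta_pos": [0,0,25],"yaw": 0},{"hand": -1,"delta_pos": [0,0,26.5],"yaw": 0},{"hand": -1,"delta_pos": [0,0,26.5],"yaw": 0}]'

```text
clock: 13.55
position: [558.5, -337.2, 68.1]
ee_rot: [1.0, 0.0, -0.001, -0.0]
contact_force: [-3.1, 2.5, 5.3]
gripper_width: 42.8
grasp_force: 62.9
```

```bash
python3 - <<'E'
from h import *
plan([(610,-11,180,4),(610,-11,84,4)])
E
```

```text
t 13.55 p [ 558.5 -337.2   68.1] zaxis [-0.003  0.001 -1.   ] fdir -90.0 w 42.8 g 62.9 F [-3.1  2.5  5.3] j6 1.87
(610, -11, 180, 4) delta [51.4, -326.3, -111.7] yaw 1.502
(610, -11, 84, 4) delta [51.7, -326.2, -15.7] yaw 1.502
```

apply_moves --rows '[{"hand": 0.3,"delta_pos": [0,0,0],"yaw": 0},{"hand": 0.5,"delta_pos": [0,0,0],"yaw": 0},{"hand": 0.7,"delta_pos": [0,0,0],"yaw": 0},{"hand": 0.7,"delta_pos": [0,0,-10],"yaw": 0},{"hand": 0.7,"delta_pos": [0,0,-45],"yaw": 0},{"hand": 0.7,"delta_pos": [0,0,-85],"yaw": 0},{"hand": 0.3,"delta_pos": [0,0,-110],"yaw": 0.12},{"hand": 0.0,"delta_pos": [5,-30,-120],"yaw": 0.24},{"hand": 0.0,"delta_pos": [11,-68,-120],"yaw": 0.36},{"hand": 0.0,"delta_pos": [17,-106,-120],"yaw": 0.48},{"hand": 0.0,"delta_pos": [23,-144,-120],"yaw": 0.6},{"hand": 0.0,"delta_pos": [29,-180,-120],"yaw": 0.72}]'

```text
clock: 14.55
position: [588.7, -156.4, 188.4]
ee_rot: [0.935, -0.355, 0.001, -0.0]
contact_force: [0.7, 0.0, -0.9]
gripper_width: 42.6
grasp_force: 0.0
```

```bash
python3 - <<'E'
from h import *
plan([(610,-11,180,4),(610,-11,84,4)])
im=snap('top','t2.png')
cv2.imwrite('pics/t2c.png',cv2.resize(im['pixels'][180:380,250:530,::-1],(800,571),interpolation=cv2.INTER_CUBIC))
E
```

```text
t 14.55 p [ 588.7 -156.4  188.4] zaxis [ 0.001 -0.    -1.   ] fdir -131.6 w 42.6 g 0.0 F [ 0.7  0.  -0.9] j6 0.84
(610, -11, 180, 4) delta [-80.7, -122.8, 8.4] yaw 0.775
(610, -11, 84, 4) delta [-80.8, -122.8, 104.4] yaw 0.775
```

View pics/t2c.png

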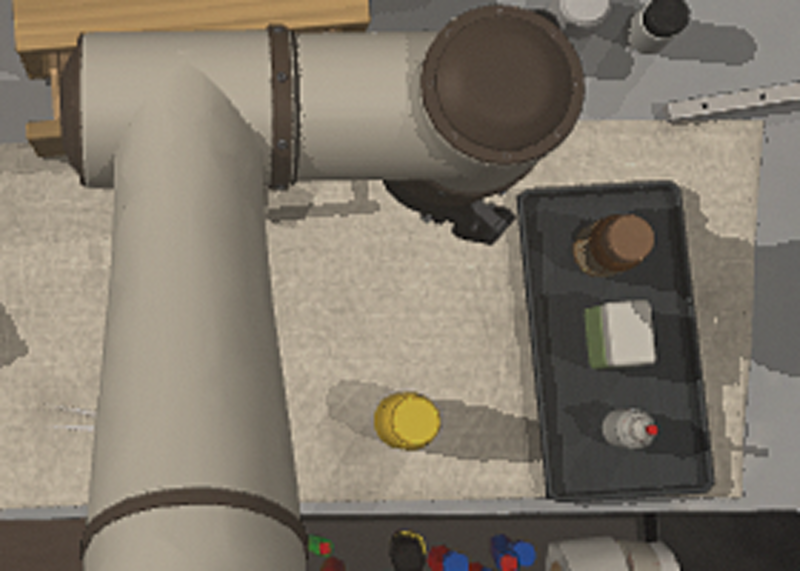

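All three stand upright in the tray: jar (620,240), compound (620,335), dropper (632,428). Now the handle.

apply_moves --rows '[{"hand": -0.1,"delta_pos": [-18,-27,0],"yaw": 0.12},{"hand": -0.2,"delta_pos": [-36,-54,0],"yaw": 0.24},{"hand": -0.2,"delta_pos": [-54,-82,0],"yaw": 0.36},{"hand": -0.2,"delta_pos": [-70,-107,0],"yaw": 0.48},{"hand": -0.2,"delta_pos": [-81,-123,0],"yaw": 0.6},{"hand": -0.2,"delta_pos": [-81,-123,0],"yaw": 0.72},{"hand": -0.2,"delta_pos": [-81,-123,10],"yaw": 0.775},{"hand": -0.2,"delta_pos": [-81,-123,40],"yaw": 0.775},{"hand": -0.2,"delta_pos": [-81,-123,40],"yaw": 0.775}]'

```text
clock: 15.35
position: [605.8, -12.1, 143.2]
ee_rot: [0.733, -0.68, -0.003, 0.003]
contact_force: [-1.8, -0.6, -1.6]
gripper_width: 34.3
grasp_force: 0.0
```

```bash
python3 - <<'E'
from h import *
im=snap('wrist','w3.png')
for x in nets.pinpoint('wrist','handle')[:2]: print(x['score'],x['location'],at_z(im,x['location'],78).round(1))
plan([(610,-11,84,4)])
E
```

```text
0.68 [278.0, 313.1] [610.8 -10.5  78. ]
t 15.45 p [608.5 -12.4 147.2] zaxis [-0.002 -0.001 -1.   ] fdir -175.6 w 34.0 g 0.0 F [ 1.  -0.3  2. ] j6 -0.17
(610, -11, 84, 4) delta [-1.3, -1.8, 63.1] yaw 0.007
```

View pics/w3.png

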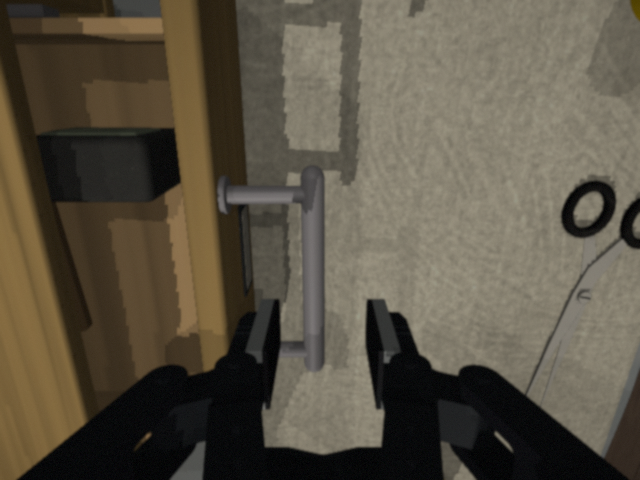

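The bar (col 313) lies between the fingers (cols 270-375). Descend and pinch it.

apply_moves --rows '[{"hand": -0.2,"delta_pos": [-1,-2,25],"yaw": 0},{"hand": -0.2,"delta_pos": [-1,-2,48],"yaw": 0},{"hand": -0.2,"delta_pos": [-1,-2,60],"yaw": 0},{"hand": -0.2,"delta_pos": [-1,-2,63],"yaw": 0},{"hand": -0.2,"delta_pos": [-1,-2,63],"yaw": 0},{"hand": -1,"delta_pos": [-1,-2,63],"yaw": 0},{"hand": -1,"delta_pos": [-1,-2,63],"yaw": 0},{"hand": -1,"delta_pos": [-1,-2,63],"yaw": 0},{"hand": -1,"delta_pos": [-1,-2,63],"yaw": 0}]'

```text
clock: 16.2
position: [611.6, -11.0, 86.3]
ee_rot: [0.734, -0.68, 0.001, -0.001]
contact_force: [-1.2, 0.0, 7.1]
gripper_width: 8.8
grasp_force: 58.6
```

```bash
python3 - <<'E'
from h import *
s,M=st(); p=s['position']; c,n=np.cos(np.radians(4)),np.sin(np.radians(4))
plan([(p[0]-L*c,p[1]-L*n,84,None) for L in (95,98)])
E
```

```text
t 16.2 p [611.6 -11.   86.3] zaxis [ 0.003  0.    -1.   ] fdir -175.6 w 8.8 g 58.6 F [-1.2  0.   7.1] j6 -0.17
t 16.2 p [611.6 -11.   86.3] zaxis [ 0.003  0.    -1.   ] fdir -175.6 w 8.8 g 58.6 F [-1.2  0.   7.1] j6 -0.17
(np.float64(516.8783521997279), np.float64(-17.646615908302746), 84, None) delta [-0.6, 95.0, 2.0] yaw 0
(np.float64(513.8856600489485), np.float64(-17.855885329535123), 84, None) delta [-0.6, 98.0, 2.0] yaw 0
```

apply_moves --rows '[{"hand": -1,"delta_pos": [0,12,0],"yaw": 0},{"hand": -1,"delta_pos": [0,30,0],"yaw": 0},{"hand": -1,"delta_pos": [0,50,0],"yaw": 0},{"hand": -1,"delta_pos": [0,68,0],"yaw": 0},{"hand": -1,"delta_pos": [0,80,0],"yaw": 0},{"hand": -1,"delta_pos": [0,88,0],"yaw": 0},{"hand": -1,"delta_pos": [0,93,0],"yaw": 0},{"hand": -1,"delta_pos": [0,97,0],"yaw": 0},{"hand": -1,"delta_pos": [0,99,0],"yaw": 0},{"hand": -1,"delta_pos": [0,99,0],"yaw": 0}]'

```text
clock: 17.03
position: [513.6, -18.5, 86.3]
ee_rot: [0.734, -0.679, 0.002, -0.002]
contact_force: [0.3, -0.4, 7.1]
gripper_width: 9.0
grasp_force: 60.2
```

```bash
python3 - <<'E'
from h import *
st()
E
```

```text
t 17.03 p [513.6 -18.5  86.3] zaxis [ 0.005  0.    -1.   ] fdir -175.6 w 9.0 g 60.2 F [ 0.3 -0.4  7.1] j6 -0.21
```

Moved 98 mm with no stop force yet; pull until it resists.

apply_moves --rows '[{"hand": -1,"delta_pos": [0,2,0],"yaw": 0},{"hand": -1,"delta_pos": [0,3,0],"yaw": 0},{"hand": -1,"delta_pos": [0,4,0],"yaw": 0},{"hand": -1,"delta_pos": [0,4,0],"yaw": 0}]'

```text
clock: 17.37
position: [513.2, -18.5, 86.3]
ee_rot: [0.734, -0.679, 0.004, -0.004]
contact_force: [8.2, -4.9, 1.1]
gripper_width: 9.0
grasp_force: 59.4
```

apply_moves --rows '[{"hand": -0.4,"delta_pos": [0,-4,0],"yaw": 0},{"hand": -0.2,"delta_pos": [0,-4,0],"yaw": 0},{"hand": -0.2,"delta_pos": [0,-4,-20],"yaw": 0},{"hand": -0.2,"delta_pos": [0,-4,-60],"yaw": 0},{"hand": 0,"delta_pos": [0,-4,-100],"yaw": -0.12},{"hand": 0.5,"delta_pos": [0,-4,-125],"yaw": -0.24},{"hand": 0.5,"delta_pos": [0,-20,-130],"yaw": -0.36},{"hand": 0.5,"delta_pos": [10,-40,-130],"yaw": -0.48},{"hand": 0.5,"delta_pos": [20,-40,-130],"yaw": -0.6},{"hand": 0.5,"delta_pos": [30,-40,-130],"yaw": -0.72},{"hand": 0.5,"delta_pos": [40,-40,-130],"yaw": -0.84},{"hand": 0.5,"delta_pos": [40,-40,-130],"yaw": -0.96}]'

```text
clock: 18.37
position: [550.2, -56.7, 213.6]
ee_rot: [0.965, -0.262, -0.001, 0.0]
contact_force: [0.4, 0.2, -0.2]
gripper_width: 64.1
grasp_force: 0.0
```

apply_moves --rows '[{"hand": 0.5,"delta_pos": [0,0,0],"yaw": -0.12},{"hand": 0.5,"delta_pos": [0,0,0],"yaw": -0.24},{"hand": 0.5,"delta_pos": [0,0,0],"yaw": -0.36},{"hand": 0.5,"delta_pos": [0,0,0],"yaw": -0.48},{"hand": 0.5,"delta_pos": [0,0,0],"yaw": -0.6},{"hand": 0.5,"delta_pos": [0,0,0],"yaw": -0.6}]'

```text
clock: 18.87
position: [550.2, -55.5, 213.7]
ee_rot: [0.999, 0.034, -0.001, -0.0]
contact_force: [0.7, 0.1, 0.0]
gripper_width: 64.2
grasp_force: 0.0
```

```bash
python3 - <<'E'
from h import *
im=snap('wrist','w4.png')
for x in nets.pinpoint('wrist','angle_cube')[:2]: print(x['score'],x['location'],at_z(im,x['location'],27).round(1))
for x in nets.pinpoint('wrist','handle')[:2]: print(x['score'],x['location'],at_z(im,x['location'],78).round(1))
st()
E
```

```text
0.97 [279.7, 263.2] [512.4 -16.8  78. ]
t 19.02 p [550.6 -55.6 214. ] zaxis [-0.001  0.    -1.   ] fdir -86.4 w 63.5 g 0.0 F [ 0.8 -0.3  0.1] j6 1.44
```

View pics/w4.png

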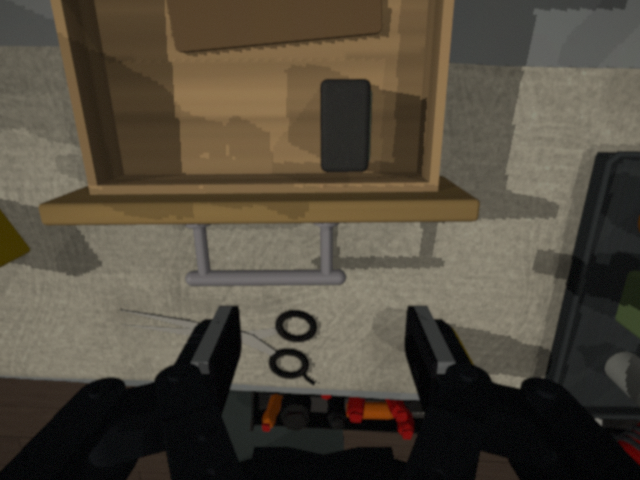

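The drawer is fully open. The cube is upright in it, top face about cols 320-370, rows 79-171, near the front.

```bash
python3 - <<'E'
from h import *
im=snap('wrist'); print(im['xyz'],im['fx'])
g=im['pixels'].max(2); m=np.zeros_like(g); m[60:185,300:385]=(g[60:185,300:385]<75)
n,l,s,c=cv2.connectedComponentsWithStats(m); k=1+np.argmax(s[1:,4]); print(s[k])
pts=np.argwhere(l==k)
for z in (82,):
    w=np.array([at_z(im,p,z)[:2] for p in pts],np.float32); r=cv2.minAreaRect(w); print(z,r,cv2.boxPoints(r).round(1).tolist())
E
```

```text
[635.82910924 -50.40596389 331.12534238] 402.6696789189763
[ 300   80   85  103 5451]
82 ((615.1377563476562, -63.68254852294922), (59.63727569580078, 52.56856155395508), 3.557701349258423) [[583.7000122070312, -39.29999923706055], [587.0, -91.80000305175781], [646.5, -88.0999984741211], [643.2999877929688, -35.599998474121094]]
```

```bash
python3 - <<'E'
from h import *
im=snap('wrist')
w=np.array([at_z(im,p,82)[:2] for p in [(80,320),(80,370),(170,369),(170,321)]]); print(w.round(1).tolist(),w.mean(0))
plan([(w.mean(0)[0],w.mean(0)[1],200,94),(w.mean(0)[0],w.mean(0)[1],66,94)])
E
```

```text
[[644.2, -48.2], [646.0, -77.0], [594.1, -81.7], [592.2, -52.0]] [619.10951161 -64.72614574]
t 19.12 p [550.8 -55.6 214.2] zaxis [-0.001  0.    -1.   ] fdir -86.4 w 64.2 g 0.0 F [-0.8  0.5  0.4] j6 1.44
(np.float64(619.1095116072745), np.float64(-64.72614573857506), 200, 94) delta [67.7, 13.4, 14.1] yaw -0.006
(np.float64(619.1095116072745), np.float64(-64.72614573857506), 66, 94) delta [67.7, 13.4, 148.1] yaw -0.006
```

apply_moves --rows '[{"hand": 0.3,"delta_pos": [35,7,0],"yaw": -0.01},{"hand": 0.3,"delta_pos": [68,13,0],"yaw": -0.01},{"hand": 0.3,"delta_pos": [68,13,35],"yaw": -0.01},{"hand": 0.3,"delta_pos": [68,13,70],"yaw": -0.01},{"hand": 0.3,"delta_pos": [68,13,105],"yaw": -0.01},{"hand": 0.3,"delta_pos": [68,13,135],"yaw": -0.01},{"hand": 0.3,"delta_pos": [68,13,147],"yaw": -0.01},{"hand": 0.3,"delta_pos": [68,13,147],"yaw": -0.01},{"hand": -0.2,"delta_pos": [68,13,147],"yaw": -0.01},{"hand": -1,"delta_pos": [68,13,147],"yaw": -0.01},{"hand": -1,"delta_pos": [68,13,147],"yaw": -0.01},{"hand": -1,"delta_pos": [68,13,147],"yaw": -0.01}]'

```text
clock: 20.12
position: [621.2, -64.0, 69.9]
ee_rot: [0.999, 0.038, 0.002, -0.0]
contact_force: [-0.3, 1.0, 3.2]
gripper_width: 29.5
grasp_force: 59.4
```

```bash
python3 - <<'E'
from h import *
plan([(526,352,210,93),(526,352,88,93)])
E
```

```text
t 20.12 p [621.2 -64.   69.9] zaxis [ 0.005  0.    -1.   ] fdir -85.7 w 29.5 g 59.4 F [-0.3  1.   3.2] j6 1.49
(526, 352, 210, 93) delta [-62.9, -422.0, -140.4] yaw 0.023
(526, 352, 88, 93) delta [-63.5, -422.0, -18.4] yaw 0.023
```

apply_moves --rows '[{"hand": -1,"delta_pos": [0,0,-25],"yaw": 0},{"hand": -1,"delta_pos": [0,0,-62],"yaw": 0},{"hand": -1,"delta_pos": [0,0,-98],"yaw": 0},{"hand": -1,"delta_pos": [-3,-18,-125],"yaw": 0},{"hand": -1,"delta_pos": [-8,-52,-135],"yaw": 0},{"hand": -1,"delta_pos": [-14,-90,-135],"yaw": 0},{"hand": -1,"delta_pos": [-19,-129,-135],"yaw": 0},{"hand": -1,"delta_pos": [-25,-168,-135],"yaw": 0},{"hand": -1,"delta_pos": [-31,-207,-135],"yaw": 0},{"hand": -1,"delta_pos": [-37,-246,-135],"yaw": 0},{"hand": -1,"delta_pos": [-43,-285,-135],"yaw": 0},{"hand": -1,"delta_pos": [-48,-318,-135],"yaw": 0}]'

```text
clock: 21.12
position: [546.9, 251.7, 203.6]
ee_rot: [0.999, 0.038, 0.001, -0.001]
contact_force: [0.4, -0.1, -0.0]
gripper_width: 29.3
grasp_force: 59.3
```

```bash
python3 - <<'E'
from h import *
plan([(526,352,200,93),(526,352,89.5,93)])
E
```

```text
t 21.12 p [546.9 251.7 203.6] zaxis [ 0.001  0.002 -1.   ] fdir -85.6 w 29.3 g 59.3 F [ 0.4 -0.1 -0. ] j6 0.95
(526, 352, 200, 93) delta [-13.2, -101.6, 3.7] yaw 0.024
(526, 352, 89.5, 93) delta [-13.4, -101.5, 114.2] yaw 0.024
```

apply_moves --rows '[{"hand": -1,"delta_pos": [-5,-36,0],"yaw": 0.02},{"hand": -1,"delta_pos": [-9,-72,0],"yaw": 0.02},{"hand": -1,"delta_pos": [-13,-95,5],"yaw": 0.02},{"hand": -1,"delta_pos": [-13,-101,30],"yaw": 0.02},{"hand": -1,"delta_pos": [-13,-101,65],"yaw": 0.02},{"hand": -1,"delta_pos": [-13,-101,95],"yaw": 0.02},{"hand": -1,"delta_pos": [-13,-101,109],"yaw": 0.02},{"hand": -1,"delta_pos": [-13,-101,113],"yaw": 0.02},{"hand": -1,"delta_pos": [-13,-101,114],"yaw": 0.02},{"hand": -1,"delta_pos": [-13,-101,114],"yaw": 0.02}]'

```text
clock: 21.95
position: [527.3, 349.2, 89.2]
ee_rot: [1.0, 0.028, 0.0, -0.0]
contact_force: [0.5, 0.1, -1.1]
gripper_width: 29.4
grasp_force: 60.4
```

```bash
python3 - <<'E'
from h import *
st()
E
```

```text
t 21.95 p [527.3 349.2  89.2] zaxis [ 0.001  0.001 -1.   ] fdir -86.8 w 29.4 g 60.4 F [ 0.5  0.1 -1.1] j6 0.79
```

Not touching yet; creep down until contact.

apply_moves --rows '[{"hand": -1,"delta_pos": [0,0,1],"yaw": 0},{"hand": -1,"delta_pos": [0,0,2],"yaw": 0},{"hand": -1,"delta_pos": [0,0,2],"yaw": 0}]'

```text
clock: 22.2
position: [527.7, 349.4, 89.0]
ee_rot: [1.0, 0.028, 0.001, -0.001]
contact_force: [-2.8, -1.0, 8.7]
gripper_width: 29.4
grasp_force: 61.7
```

apply_moves --rows '[{"hand": -0.2,"delta_pos": [0,0,0],"yaw": 0},{"hand": 0,"delta_pos": [0,0,0],"yaw": 0},{"hand": 0.2,"delta_pos": [0,0,0],"yaw": 0},{"hand": 0.3,"delta_pos": [0,0,-10],"yaw": 0},{"hand": 0.3,"delta_pos": [0,0,-40],"yaw": 0},{"hand": 0.3,"delta_pos": [0,0,-78],"yaw": 0},{"hand": 0.3,"delta_pos": [0,0,-110],"yaw": 0},{"hand": 0.1,"delta_pos": [0,20,-115],"yaw": 0.12},{"hand": -0.2,"delta_pos": [0,55,-115],"yaw": 0.24},{"hand": -0.2,"delta_pos": [0,92,-115],"yaw": 0.36},{"hand": -0.2,"delta_pos": [0,129,-115],"yaw": 0.48},{"hand": -0.2,"delta_pos": [0,166,-115],"yaw": 0.6}]'

```text
clock: 23.2
position: [536.4, 181.8, 202.2]
ee_rot: [0.962, -0.272, 0.0, -0.0]
contact_force: [0.1, -0.5, -0.6]
gripper_width: 34.0
grasp_force: 0.0
```

```bash
python3 - <<'E'
from h import *
plan([(513,-18,190,4.3),(513,-18,84,4.3)])
im=snap('top'); c=im['pixels'][220:350,110:240,::-1]
sd=snap('side'); d=sd['pixels'][165:235,210:310,::-1]
cv2.imwrite('pics/t3.png',np.hstack([cv2.resize(c,(380,400)),cv2.resize(d,(400,400))]))
E
```

```text
t 23.2 p [536.4 181.8 202.2] zaxis [ 0.001  0.    -1.   ] fdir -121.5 w 34.0 g 0.0 F [ 0.1 -0.5 -0.6] j6 0.41
(513, -18, 190, 4.3) delta [84.5, 182.6, 12.1] yaw 0.946
(513, -18, 84, 4.3) delta [84.4, 182.7, 118.1] yaw 0.946
```

View pics/t3.png

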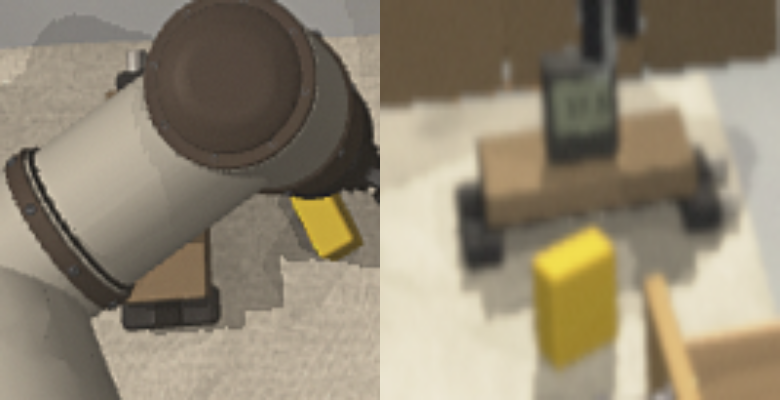

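The cube stands upright on the middle of the stone (side view, 578,110). Next the handle again.

apply_moves --rows '[{"hand": -0.2,"delta_pos": [15,33,0],"yaw": 0.12},{"hand": -0.2,"delta_pos": [30,66,0],"yaw": 0.24},{"hand": -0.2,"delta_pos": [46,100,0],"yaw": 0.36},{"hand": -0.2,"delta_pos": [62,134,0],"yaw": 0.48},{"hand": -0.2,"delta_pos": [76,165,0],"yaw": 0.6},{"hand": -0.2,"delta_pos": [84,183,5],"yaw": 0.72},{"hand": -0.2,"delta_pos": [84,183,20],"yaw": 0.84},{"hand": -0.2,"delta_pos": [84,183,50],"yaw": 0.946},{"hand": -0.2,"delta_pos": [84,183,60],"yaw": 0.946},{"hand": -0.2,"delta_pos": [84,183,60],"yaw": 0.946}]'

```text
clock: 24.13
position: [511.9, -17.0, 139.1]
ee_rot: [0.736, -0.677, -0.002, 0.002]
contact_force: [0.5, -0.2, 0.0]
gripper_width: 34.5
grasp_force: 0.0
```

```bash
python3 - <<'E'
from h import *
im=snap('wrist','w5.png')
for x in nets.pinpoint('wrist','handle')[:2]: print(x['score'],x['location'],at_z(im,x['location'],78).round(1))
plan([(513,-18,84,4.3)])
E
```

```text
0.95 [278.0, 318.1] [514.8 -17.5  78. ]
t 24.23 p [514.2 -16.4 141.9] zaxis [ 0.    -0.001 -1.   ] fdir -175.2 w 34.0 g 0.0 F [-0.5  0.   0.2] j6 -0.2
(513, -18, 84, 4.3) delta [1.5, 1.4, 57.9] yaw 0.008
```

apply_moves --rows '[{"hand": -0.2,"delta_pos": [1,0,25],"yaw": 0},{"hand": -0.2,"delta_pos": [1,0,45],"yaw": 0},{"hand": -0.2,"delta_pos": [1,0,55],"yaw": 0},{"hand": -0.2,"delta_pos": [1,0,57],"yaw": 0},{"hand": -0.2,"delta_pos": [1,0,57],"yaw": 0},{"hand": -1,"delta_pos": [1,0,57],"yaw": 0},{"hand": -1,"delta_pos": [1,0,57],"yaw": 0},{"hand": -1,"delta_pos": [1,0,57],"yaw": 0},{"hand": -1,"delta_pos": [1,0,57],"yaw": 0}]'

```text
clock: 24.98
position: [514.4, -17.6, 85.7]
ee_rot: [0.735, -0.678, 0.001, -0.001]
contact_force: [-1.0, 1.8, 6.0]
gripper_width: 9.0
grasp_force: 58.6
```

apply_moves --rows '[{"hand": -1,"delta_pos": [0,-12,0],"yaw": 0},{"hand": -1,"delta_pos": [0,-30,0],"yaw": 0},{"hand": -1,"delta_pos": [0,-52,0],"yaw": 0},{"hand": -1,"delta_pos": [0,-76,0],"yaw": 0},{"hand": -1,"delta_pos": [0,-100,0],"yaw": 0},{"hand": -1,"delta_pos": [0,-120,0],"yaw": 0},{"hand": -1,"delta_pos": [0,-134,0],"yaw": 0},{"hand": -1,"delta_pos": [0,-142,0],"yaw": 0},{"hand": -1,"delta_pos": [0,-146,0],"yaw": 0},{"hand": -1,"delta_pos": [0,-148,0],"yaw": 0},{"hand": -1,"delta_pos": [0,-148,0],"yaw": 0}]'

```text
clock: 25.9
position: [662.6, -6.1, 85.8]
ee_rot: [0.735, -0.678, 0.001, -0.001]
contact_force: [1.3, -0.6, 2.8]
gripper_width: 8.6
grasp_force: 59.1
```

apply_moves --rows '[{"hand": -1,"delta_pos": [0,-2,0],"yaw": 0},{"hand": -1,"delta_pos": [0,-3,0],"yaw": 0},{"hand": -1,"delta_pos": [0,-4,0],"yaw": 0},{"hand": -1,"delta_pos": [0,-4,0],"yaw": 0}]'

```text
clock: 26.23
position: [663.0, -6.1, 85.7]
ee_rot: [0.735, -0.678, -0.001, 0.002]
contact_force: [-7.2, -0.9, 9.8]
gripper_width: 9.1
grasp_force: 59.8
```

apply_moves --rows '[{"hand": -0.5,"delta_pos": [0,3,0],"yaw": 0},{"hand": -0.3,"delta_pos": [0,3,0],"yaw": 0},{"hand": -0.3,"delta_pos": [0,3,0],"yaw": 0},{"hand": -0.3,"delta_pos": [0,3,-20],"yaw": 0},{"hand": -0.3,"delta_pos": [0,3,-55],"yaw": 0},{"hand": -0.3,"delta_pos": [0,3,-90],"yaw": 0},{"hand": 0,"delta_pos": [15,15,-105],"yaw": -0.12},{"hand": 0.6,"delta_pos": [45,30,-108],"yaw": -0.24},{"hand": 0.6,"delta_pos": [82,42,-108],"yaw": -0.36},{"hand": 0.6,"delta_pos": [119,54,-108],"yaw": -0.48},{"hand": 0.6,"delta_pos": [156,64,-108],"yaw": -0.6},{"hand": 0.6,"delta_pos": [192,74,-108],"yaw": -0.72}]'

```text
clock: 27.23
position: [606.1, -204.4, 192.1]
ee_rot: [0.928, -0.373, -0.0, -0.0]
contact_force: [1.4, 0.1, 0.2]
gripper_width: 68.3
grasp_force: 0.0
```

```bash
python3 - <<'E'
from h import *
plan([(559,-338,190,90),(559,-338,68,90)])
E
```

```text
t 27.23 p [ 606.1 -204.4  192.1] zaxis [-0.  0. -1.] fdir -133.8 w 68.3 g 0.0 F [1.4 0.1 0.2] j6 0.88
(559, -338, 190, 90) delta [58.5, 129.0, 2.1] yaw -0.764
(559, -338, 68, 90) delta [58.5, 129.0, 124.1] yaw -0.764
```

apply_moves --rows '[{"hand": 0.6,"delta_pos": [14,32,0],"yaw": -0.12},{"hand": 0.6,"delta_pos": [29,65,0],"yaw": -0.24},{"hand": 0.6,"delta_pos": [44,98,0],"yaw": -0.36},{"hand": 0.6,"delta_pos": [58,129,0],"yaw": -0.48},{"hand": 0.6,"delta_pos": [58,129,0],"yaw": -0.6},{"hand": 0.6,"delta_pos": [58,129,0],"yaw": -0.72},{"hand": 0.6,"delta_pos": [58,129,10],"yaw": -0.764},{"hand": 0.6,"delta_pos": [58,129,20],"yaw": -0.764},{"hand": 0.6,"delta_pos": [58,129,20],"yaw": -0.764}]'

```text
clock: 27.98
position: [557.1, -335.2, 169.2]
ee_rot: [1.0, -0.004, -0.002, -0.001]
contact_force: [0.8, -0.1, -0.4]
gripper_width: 68.4
grasp_force: 0.0
```

```bash
python3 - <<'E'
from h import *
w=snap('wrist','w6.png'); t=snap('top')
for n,im in (('wrist',w),('top',t)):
  for q,z in (('paste_jar',11),('compound',11),('oil_dropper',11),('handle',78)):
    print(n,q,[(round(x['score'],2),at_z(im,x['location'],z)[:2].round().tolist()) for x in nets.pinpoint(n,q)[:3]])
print('jar cap expected px',proj(w,(559,-338,103)))
plan([(559,-338,68,90)])
E
```

```text
wrist paste_jar [(0.94, [562.0, -335.0]), (0.8, [433.0, -178.0])]
wrist compound [(0.87, [487.0, -338.0])]
wrist oil_dropper []
wrist handle []
top paste_jar [(0.82, [566.0, -346.0])]
top compound []
top oil_dropper [(0.79, [413.0, -348.0]), (0.63, [529.0, 354.0])]
top handle []
jar cap expected px [np.float64(272.2271733660138), np.float64(328.6498557868288)]
t 28.48 p [ 558.6 -335.9  172.7] zaxis [ 0.001 -0.    -1.   ] fdir -90.4 w 68.4 g 0.0 F [0.8 0.  0.2] j6 1.86
(559, -338, 68, 90) delta [0.4, 2.1, 104.7] yaw -0.007
```

View pics/w6.png

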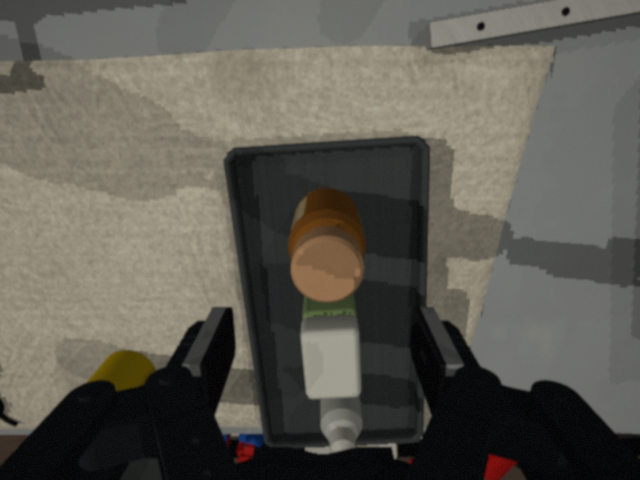

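Jar cap at (267,327), compound and dropper behind it, as expected. Grasp with the same relation as at release.

apply_moves --rows '[{"hand": 0.6,"delta_pos": [0,2,35],"yaw": 0},{"hand": 0.6,"delta_pos": [0,2,70],"yaw": 0},{"hand": 0.6,"delta_pos": [0,2,95],"yaw": 0},{"hand": 0.6,"delta_pos": [0,2,104],"yaw": 0},{"hand": 0.6,"delta_pos": [0,2,104],"yaw": 0},{"hand": 0.2,"delta_pos": [0,2,104],"yaw": 0},{"hand": -1,"delta_pos": [0,2,104],"yaw": 0},{"hand": -1,"delta_pos": [0,2,104],"yaw": 0},{"hand": -1,"delta_pos": [0,2,104],"yaw": 0}]'

```text
clock: 29.23
position: [560.0, -338.5, 71.0]
ee_rot: [1.0, -0.003, 0.002, 0.001]
contact_force: [0.3, 0.6, 3.3]
gripper_width: 42.9
grasp_force: 61.3
```

```bash
python3 - <<'E'
from h import *
plan([(587.4,-115,180,90),(587.4,-115,58.2,90)])
E
```

```text
t 29.23 p [ 560.  -338.5   71. ] zaxis [ 0.005 -0.002 -1.   ] fdir -90.4 w 42.9 g 61.3 F [0.3 0.6 3.3] j6 1.86
(587.4, -115, 180, 90) delta [26.5, -223.4, -109.3] yaw -0.006
(587.4, -115, 58.2, 90) delta [25.9, -223.7, 12.5] yaw -0.006
```

apply_moves --rows '[{"hand": -1,"delta_pos": [0,0,-20],"yaw": 0},{"hand": -1,"delta_pos": [0,0,-58],"yaw": 0},{"hand": -1,"delta_pos": [0,0,-92],"yaw": 0},{"hand": -1,"delta_pos": [3,-25,-105],"yaw": 0},{"hand": -1,"delta_pos": [7,-62,-105],"yaw": 0},{"hand": -1,"delta_pos": [12,-100,-105],"yaw": 0},{"hand": -1,"delta_pos": [17,-138,-105],"yaw": 0},{"hand": -1,"delta_pos": [22,-176,-105],"yaw": 0},{"hand": -1,"delta_pos": [25,-207,-100],"yaw": 0},{"hand": -1,"delta_pos": [27,-223,-80],"yaw": 0},{"hand": -1,"delta_pos": [27,-223,-45],"yaw": 0},{"hand": -1,"delta_pos": [27,-223,-15],"yaw": 0}]'

```text
clock: 30.23
position: [587.3, -113.3, 83.5]
ee_rot: [1.0, -0.002, 0.001, -0.0]
contact_force: [-0.2, 0.1, -2.4]
gripper_width: 42.5
grasp_force: 61.5
```

apply_moves --rows '[{"hand": -1,"delta_pos": [0,0,18],"yaw": 0},{"hand": -1,"delta_pos": [0,0,24],"yaw": 0},{"hand": -1,"delta_pos": [0,0,26],"yaw": 0},{"hand": -1,"delta_pos": [0,0,26],"yaw": 0}]'

```text
clock: 30.57
position: [586.2, -114.5, 59.7]
ee_rot: [1.0, -0.003, -0.001, -0.0]
contact_force: [-3.9, 2.4, 7.4]
gripper_width: 42.5
grasp_force: 62.1
```

Touched down at the original place. Release, then the compound at (486.7,-340).

apply_moves --rows '[{"hand": 0.3,"delta_pos": [0,0,0],"yaw": 0},{"hand": 0.5,"delta_pos": [0,0,0],"yaw": 0},{"hand": 0.7,"delta_pos": [0,0,0],"yaw": 0},{"hand": 0.7,"delta_pos": [0,0,-10],"yaw": 0},{"hand": 0.7,"delta_pos": [0,0,-45],"yaw": 0},{"hand": 0.7,"delta_pos": [0,0,-85],"yaw": 0},{"hand": 0.6,"delta_pos": [0,0,-118],"yaw": -0.03},{"hand": 0.6,"delta_pos": [-14,30,-125],"yaw": -0.06},{"hand": 0.6,"delta_pos": [-30,66,-125],"yaw": -0.06},{"hand": 0.6,"delta_pos": [-46,102,-125],"yaw": -0.06},{"hand": 0.6,"delta_pos": [-62,138,-125],"yaw": -0.06},{"hand": 0.6,"delta_pos": [-76,170,-125],"yaw": -0.06}]'

```text
clock: 31.57
position: [508.7, -286.4, 183.5]
ee_rot: [1.0, 0.027, 0.001, 0.0]
contact_force: [0.8, 0.6, 0.3]
gripper_width: 68.2
grasp_force: 0.0
```

```bash
python3 - <<'E'
from h import *
plan([(486.5,-340,62,93.3)])
E
```

```text
t 31.57 p [ 508.7 -286.4  183.5] zaxis [ 0.001 -0.    -1.   ] fdir -87.0 w 68.2 g 0.0 F [0.8 0.6 0.3] j6 1.86
(486.5, -340, 62, 93.3) delta [-25.1, 52.3, 121.5] yaw -0.004
```

apply_moves --rows '[{"hand": 0.6,"delta_pos": [-16,34,0],"yaw": 0},{"hand": 0.6,"delta_pos": [-25,53,10],"yaw": 0},{"hand": 0.6,"delta_pos": [-25,53,40],"yaw": 0},{"hand": 0.6,"delta_pos": [-25,53,78],"yaw": 0},{"hand": 0.6,"delta_pos": [-25,53,108],"yaw": 0},{"hand": 0.6,"delta_pos": [-25,53,120],"yaw": 0},{"hand": 0.6,"delta_pos": [-25,53,121],"yaw": 0},{"hand": 0.6,"delta_pos": [-25,53,121],"yaw": 0},{"hand": 0.1,"delta_pos": [-25,53,121],"yaw": 0},{"hand": -1,"delta_pos": [-25,53,121],"yaw": 0},{"hand": -1,"delta_pos": [-25,53,121],"yaw": 0},{"hand": -1,"delta_pos": [-25,53,121],"yaw": 0}]'

```text
clock: 32.57
position: [488.8, -339.3, 63.3]
ee_rot: [1.0, 0.027, 0.002, 0.001]
contact_force: [-0.7, -0.0, 4.0]
gripper_width: 34.7
grasp_force: 60.5
```

```bash
python3 - <<'E'
from h import *
plan([(548.3,-10,62,99.5),(548.3,-10,51.8,99.5)])
E
```

```text
t 32.57 p [ 488.8 -339.3   63.3] zaxis [ 0.003 -0.002 -1.   ] fdir -86.9 w 34.7 g 60.5 F [-0.7 -0.   4. ] j6 1.96
(548.3, -10, 62, 99.5) delta [77.1, -325.6, 1.0] yaw -0.112
(548.3, -10, 51.8, 99.5) delta [77.1, -325.6, 11.2] yaw -0.112
```

apply_moves --rows '[{"hand": -1,"delta_pos": [0,0,-20],"yaw": 0},{"hand": -1,"delta_pos": [0,0,-58],"yaw": 0},{"hand": -1,"delta_pos": [0,0,-95],"yaw": 0},{"hand": -1,"delta_pos": [4,-18,-120],"yaw": -0.03},{"hand": -1,"delta_pos": [12,-52,-125],"yaw": -0.06},{"hand": -1,"delta_pos": [21,-88,-125],"yaw": -0.112},{"hand": -1,"delta_pos": [30,-126,-125],"yaw": -0.112},{"hand": -1,"delta_pos": [40,-164,-125],"yaw": -0.112},{"hand": -1,"delta_pos": [49,-202,-125],"yaw": -0.112},{"hand": -1,"delta_pos": [58,-240,-125],"yaw": -0.112},{"hand": -1,"delta_pos": [67,-278,-125],"yaw": -0.112},{"hand": -1,"delta_pos": [76,-312,-125],"yaw": -0.112}]'

```text
clock: 33.57
position: [546.3, -20.9, 186.4]
ee_rot: [0.997, 0.083, -0.0, -0.0]
contact_force: [1.4, -0.0, -2.3]
gripper_width: 34.3
grasp_force: 60.3
```

```bash
python3 - <<'E'
from h import *
plan([(550,-10,52,99.5)])
E
```

```text
t 33.57 p [546.3 -20.9 186.4] zaxis [-0.     0.001 -1.   ] fdir -80.5 w 34.3 g 60.3 F [ 1.4 -0.  -2.3] j6 1.48
(550, -10, 52, 99.5) delta [5.5, -10.0, 134.4] yaw -0.0
```

apply_moves --rows '[{"hand": -1,"delta_pos": [5,-10,10],"yaw": 0},{"hand": -1,"delta_pos": [5,-10,45],"yaw": 0},{"hand": -1,"delta_pos": [5,-10,82],"yaw": 0},{"hand": -1,"delta_pos": [5,-10,113],"yaw": 0},{"hand": -1,"delta_pos": [5,-10,130],"yaw": 0},{"hand": -1,"delta_pos": [5,-10,135],"yaw": 0},{"hand": -1,"delta_pos": [5,-10,135],"yaw": 0},{"hand": -1,"delta_pos": [5,-10,135],"yaw": 0}]'

```text
clock: 34.23
position: [549.8, -12.8, 51.3]
ee_rot: [0.997, 0.082, -0.0, -0.0]
contact_force: [0.2, 0.1, -0.6]
gripper_width: 34.6
grasp_force: 60.7
```

apply_moves --rows '[{"hand": -1,"delta_pos": [0,0,1],"yaw": 0},{"hand": -1,"delta_pos": [0,0,2],"yaw": 0},{"hand": -1,"delta_pos": [0,0,2],"yaw": 0}]'

```text
clock: 34.48
position: [549.9, -12.7, 51.2]
ee_rot: [0.997, 0.083, -0.0, 0.0]
contact_force: [-4.7, 1.5, 12.4]
gripper_width: 34.5
grasp_force: 62.4
```

```bash
python3 - <<'E'
from h import *
plan([(412,-346,62,90)])
E
```

```text
t 34.48 p [549.9 -12.7  51.2] zaxis [-0.001 -0.001 -1.   ] fdir -80.5 w 34.5 g 62.4 F [-4.7  1.5 12.4] j6 1.46
(412, -346, 62, 90) delta [-191.0, 306.0, -10.6] yaw 0.165
```

apply_moves --rows '[{"hand": 0.1,"delta_pos": [0,0,0],"yaw": 0},{"hand": 0.3,"delta_pos": [0,0,0],"yaw": 0},{"hand": 0.5,"delta_pos": [0,0,0],"yaw": 0},{"hand": 0.6,"delta_pos": [0,0,-10],"yaw": 0},{"hand": 0.6,"delta_pos": [0,0,-45],"yaw": 0},{"hand": 0.6,"delta_pos": [0,0,-85],"yaw": 0},{"hand": 0.6,"delta_pos": [0,0,-120],"yaw": 0},{"hand": 0.6,"delta_pos": [-15,25,-135],"yaw": 0.06},{"hand": 0.6,"delta_pos": [-35,57,-135],"yaw": 0.12},{"hand": 0.6,"delta_pos": [-56,90,-135],"yaw": 0.165},{"hand": 0.6,"delta_pos": [-77,123,-135],"yaw": 0.165},{"hand": 0.6,"delta_pos": [-98,157,-135],"yaw": 0.165}]'

```text
clock: 35.48
position: [478.5, -184.8, 185.3]
ee_rot: [1.0, 0.001, 0.001, 0.0]
contact_force: [0.3, -1.2, 0.9]
gripper_width: 68.5
grasp_force: 0.0
```

```bash
python3 - <<'E'
from h import *
plan([(412,-346,190,90),(412,-346,61.5,90)])
E
```

```text
t 35.48 p [ 478.5 -184.8  185.3] zaxis [ 0.001 -0.    -1.   ] fdir -89.9 w 68.5 g 0.0 F [ 0.3 -1.2  0.9] j6 1.62
(412, -346, 190, 90) delta [-66.7, 161.1, -4.7] yaw 0.001
(412, -346, 61.5, 90) delta [-66.9, 161.1, 123.8] yaw 0.001
```

apply_moves --rows '[{"hand": 0.6,"delta_pos": [-15,36,0],"yaw": 0},{"hand": 0.6,"delta_pos": [-30,73,0],"yaw": 0},{"hand": 0.6,"delta_pos": [-45,110,0],"yaw": 0},{"hand": 0.6,"delta_pos": [-59,143,0],"yaw": 0},{"hand": 0.6,"delta_pos": [-67,161,5],"yaw": 0},{"hand": 0.6,"delta_pos": [-67,161,30],"yaw": 0},{"hand": 0.6,"delta_pos": [-67,161,65],"yaw": 0},{"hand": 0.6,"delta_pos": [-67,161,98],"yaw": 0},{"hand": 0.6,"delta_pos": [-67,161,118],"yaw": 0},{"hand": 0.6,"delta_pos": [-67,161,124],"yaw": 0},{"hand": 0.6,"delta_pos": [-67,161,124],"yaw": 0}]'

```text
clock: 36.4
position: [411.7, -344.3, 59.2]
ee_rot: [1.0, 0.0, -0.002, -0.001]
contact_force: [0.6, -1.0, 0.9]
gripper_width: 68.1
grasp_force: 0.0
```

apply_moves --rows '[{"hand": 0.1,"delta_pos": [0,0,0],"yaw": 0},{"hand": -0.2,"delta_pos": [0,0,0],"yaw": 0},{"hand": -1,"delta_pos": [0,0,0],"yaw": 0},{"hand": -1,"delta_pos": [0,0,0],"yaw": 0},{"hand": -1,"delta_pos": [0,0,0],"yaw": 0},{"hand": -1,"delta_pos": [0,0,0],"yaw": 0}]'

```text
clock: 36.9
position: [413.6, -345.1, 62.3]
ee_rot: [1.0, 0.001, 0.002, 0.001]
contact_force: [-0.8, 0.6, 7.9]
gripper_width: 28.4
grasp_force: 58.9
```

```bash
python3 - <<'E'
from h import *
plan([(572.5,97,190,90),(572.5,97,50,90)])
E
```

```text
t 36.9 p [ 413.6 -345.1   62.3] zaxis [ 0.003 -0.002 -1.   ] fdir -89.9 w 28.4 g 58.9 F [-0.8  0.6  7.9] j6 1.97
(572.5, 97, 190, 90) delta [159.8, -441.7, -128.0] yaw 0.001
(572.5, 97, 50, 90) delta [159.3, -441.9, 12.0] yaw 0.001
```

apply_moves --rows '[{"hand": -1,"delta_pos": [0,0,-20],"yaw": 0},{"hand": -1,"delta_pos": [0,0,-60],"yaw": 0},{"hand": -1,"delta_pos": [0,0,-100],"yaw": 0},{"hand": -1,"delta_pos": [8,-20,-130],"yaw": 0},{"hand": -1,"delta_pos": [20,-55,-140],"yaw": 0},{"hand": -1,"delta_pos": [33,-92,-140],"yaw": 0},{"hand": -1,"delta_pos": [47,-130,-140],"yaw": 0},{"hand": -1,"delta_pos": [61,-168,-140],"yaw": 0},{"hand": -1,"delta_pos": [75,-206,-140],"yaw": 0},{"hand": -1,"delta_pos": [89,-244,-140],"yaw": 0},{"hand": -1,"delta_pos": [103,-282,-140],"yaw": 0},{"hand": -1,"delta_pos": [114,-315,-140],"yaw": 0}]'

```text
clock: 37.9
position: [526.8, -27.0, 201.0]
ee_rot: [1.0, 0.001, 0.001, -0.0]
contact_force: [1.1, -0.6, -0.5]
gripper_width: 28.3
grasp_force: 59.4
```

```bash
python3 - <<'E'
from h import *
plan([(573.5,97,190,90),(573.5,97,51,90)])
E
```

```text
t 37.9 p [526.8 -27.  201. ] zaxis [ 0.001  0.001 -1.   ] fdir -89.9 w 28.3 g 59.4 F [ 1.1 -0.6 -0.5] j6 1.32
(573.5, 97, 190, 90) delta [46.8, -123.9, 11.1] yaw 0.001
(573.5, 97, 51, 90) delta [46.6, -123.9, 150.1] yaw 0.001
```

apply_moves --rows '[{"hand": -1,"delta_pos": [13,-36,0],"yaw": 0},{"hand": -1,"delta_pos": [27,-73,0],"yaw": 0},{"hand": -1,"delta_pos": [40,-106,5],"yaw": 0},{"hand": -1,"delta_pos": [46,-124,25],"yaw": 0},{"hand": -1,"delta_pos": [46,-124,60],"yaw": 0},{"hand": -1,"delta_pos": [46,-124,98],"yaw": 0},{"hand": -1,"delta_pos": [46,-124,130],"yaw": 0},{"hand": -1,"delta_pos": [46,-124,146],"yaw": 0},{"hand": -1,"delta_pos": [46,-124,150],"yaw": 0},{"hand": -1,"delta_pos": [46,-124,150],"yaw": 0},{"hand": -1,"delta_pos": [46,-124,150],"yaw": 0}]'

```text
clock: 38.82
position: [572.3, 94.6, 50.6]
ee_rot: [1.0, 0.0, 0.0, -0.0]
contact_force: [0.6, -0.6, -0.8]
gripper_width: 28.5
grasp_force: 61.2
```

apply_moves --rows '[{"hand": -1,"delta_pos": [0,0,1],"yaw": 0},{"hand": -1,"delta_pos": [0,0,1],"yaw": 0}]'

```text
clock: 38.98
position: [572.6, 94.7, 50.1]
ee_rot: [1.0, 0.0, 0.0, -0.0]
contact_force: [-1.0, -0.1, 2.9]
gripper_width: 28.7
grasp_force: 61.6
```

Contact. Release, rise and back off.

apply_moves --rows '[{"hand": -0.1,"delta_pos": [0,0,0],"yaw": 0},{"hand": 0.1,"delta_pos": [0,0,0],"yaw": 0},{"hand": 0.3,"delta_pos": [0,0,0],"yaw": 0},{"hand": 0.5,"delta_pos": [0,0,-5],"yaw": 0},{"hand": 0.5,"delta_pos": [0,0,-35],"yaw": 0},{"hand": 0.5,"delta_pos": [0,0,-75],"yaw": 0},{"hand": 0.5,"delta_pos": [0,0,-115],"yaw": 0},{"hand": 0.5,"delta_pos": [-10,0,-155],"yaw": 0},{"hand": 0.5,"delta_pos": [-45,0,-185],"yaw": 0},{"hand": 0.5,"delta_pos": [-80,0,-195],"yaw": 0},{"hand": 0.5,"delta_pos": [-115,0,-195],"yaw": 0},{"hand": 0.5,"delta_pos": [-130,0,-195],"yaw": 0}]'

```text
clock: 39.98
position: [438.8, 93.8, 245.7]
ee_rot: [1.0, 0.0, 0.001, -0.001]
contact_force: [-0.5, -0.3, -0.4]
gripper_width: 63.7
grasp_force: 0.0
```

```bash
python3 - <<'E'
from h import *
st(); w=snap('wrist'); t=snap('top'); s=snap('side')
for n,im in (('wrist',w),('top',t),('side',s)):
  for q,z in (('paste_jar',0),('compound',0),('oil_dropper',0),('handle',78),('angle_cube',47)):
    print(n,q,[(round(x['score'],2),at_z(im,x['location'],z)[:2].round().tolist()) for x in nets.pinpoint(n,q)[:3]])
a=cv2.resize(s['pixels'][170:320,210:410,::-1],(760,570),interpolation=cv2.INTER_CUBIC);cv2.imwrite('pics/f1.png',a)
E
```

```text
t 39.98 p [438.8  93.8 245.7] zaxis [ 0.001  0.002 -1.   ] fdir -90.0 w 63.7 g 0.0 F [-0.5 -0.3 -0.4] j6 1.0
wrist paste_jar [(0.86, [426.0, -169.0]), (0.76, [587.0, -114.0])]
wrist compound [(0.57, [550.0, -12.0])]
wrist oil_dropper [(0.71, [574.0, 95.0])]
wrist handle [(0.45, [531.0, 298.0])]
wrist angle_cube [(0.86, [508.0, 210.0])]
top paste_jar [(0.89, [591.0, -114.0]), (0.64, [418.0, -174.0])]
top compound [(0.56, [549.0, -11.0])]
top oil_dropper [(0.64, [571.0, 99.0])]
top handle [(0.9, [663.0, -2.0])]
top angle_cube [(0.86, [523.0, 349.0]), (0.85, [814.0, -203.0]), (0.51, [504.0, 212.0])]
side paste_jar [(0.74, [591.0, -115.0]), (0.58, [419.0, -165.0])]
side compound [(0.76, [553.0, -20.0])]
side oil_dropper [(0.48, [685.0, 99.0])]
side handle [(0.85, [659.0, -4.0]), (0.57, [512.0, 294.0])]
side angle_cube [(0.81, [515.0, 360.0]), (0.75, [796.0, -266.0]), (0.74, [513.0, 130.0])]
```

View pics/f1.png

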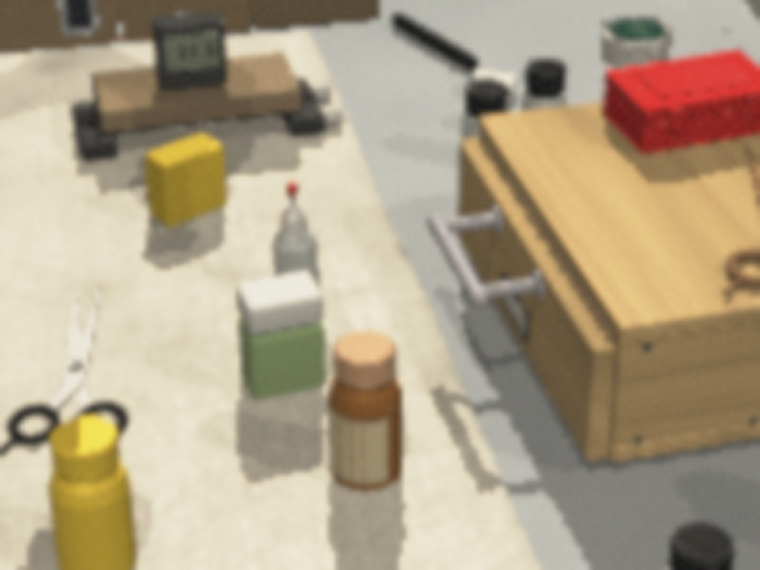

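Everything is as required: drawer shut (475,260), cube upright on the stone (190,50), dropper (295,240), compound (282,335) and jar (365,410) upright in their starting places.

```bash
python3 -c "
from bench import workorder
print(workorder.job_done())"
```

```text
the job is handed in; nothing more can be done
None
```

The job is handed in at about 40 s on the clock: the angle cube stands upright on the middle of the brown stone, the drawer is shut, and the dropper, jar and compound bar are back upright within about 5 mm of their starting places by the camera readings; no verdict came back.

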